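# Sort stripped planter meter parts into their pans

### The arm

A 6-joint arm with a two-finger parallel gripper is mounted at the origin on the work surface. World frame = base frame: x ahead of the robot, y to its left, z up, the work surface at z = 0. Lengths are in mm, angles in rad, forces in N, time in s.
With the tool pointing down it reaches from about 275 to 750 mm from the base axis. Payload 10.2 kg.
Tool frame: the origin (TCP) lies on the centre line of the jaws, within the pads' length; the fingertips stand 8 mm ahead of it and the grasp point (between the pads) lies 11 mm behind it; x points along the fingers, y is the direction in which the jaws open and shut, and the axes are right-handed (so a half turn about x gives the same grasp; the last joint's range is limited). The gripper opens to 85 mm and grips with 20 to 120 N. Pads are 22 mm wide; open, the fingers measure 114 mm over their backs; the gripper's body (76 mm by 85 mm) begins 54 mm behind the grasp point. The pads swing forward as they close: fully open they stand 13 mm farther back than shut.
Start: joints at [-1.475, 0.313, 1.498, -0, 1.331, -0.223], TCP at [164.536, -498.557, 212.594] pointing down, gripper open.
Joint ranges: [-2.94, 2.94], [-0.97, 2.17], [0.19, 2.56], [-1.23, 4.37], [0.02, 3.11], [-2.88, 2.88]. Speed limits (rad/s): [2.39, 2.39, 3.01, 3.14, 3.14, 3.14].

### API

Orientations are given as a unit quaternion [w, x, y, z].
In Python, from rig import ctrl, vision, workorder gives the robot as it stands. The module is installed in compiled form; this text tells all that it offers.
- The arm moves only by the shell command python3 -m jog 'ROWS' [OPENING] [FORCE]. ROWS is JSON, a list that holds one entry, the list of rows, each a list of 6 numbers: the shift along the tool's x, y, z in m, then the turn, a rotation vector about the tool's x, y, z in rad. A call has 1 to 12 rows; each row shifts and turns the commanded pose from where the row before left it, along the tool's axes as they then stand; what a row does not reach is not made up. A row lasts 1/8 s, in which the tool goes at most 62.5 mm and 10.7 degrees, less where a joint would pass 70% of its speed; a pose out of reach is approached as far as the arm can. A call is refused whole if a number of a shift passes 0.0625 or a number of a turn 0.188, either way. A call with a gripper value outside its range is refused whole. OPENING is the closure in counts, from 0 (fully open) to 255 (shut), set as the call begins (- or left out, the last holds). The fingers move at their own pace and stop on an object; FORCE is the grip in N (left out, the last holds). Time passes only in rows, so rows that do not move let the fingers close. It gives the time, the measured TCP pose, the force and the opening at its end, in the units of the state.
- ctrl.sense(): the state, without advancing time (a new reading comes with each control period).
- vision.capture(name): name is "scene" or "top" or "wrist"; returns a dict with "image" (400x640x3 uint8, red, green, blue), "mtx" (3x3 intrinsics, pixels), "R" (3x3) and "t" (3): a world point X has camera coordinates R X + t; the wrist camera has in their place "hand_eye" (4x4, takes a point from camera to tool coordinates, whose origin is the TCP and whose axes are the tool frame's). Camera axes: x right, y down, z forward; pixel columns grow to the right and rows downward; lengths in mm; the calibration is good to about 2 mm. A picture is of the moment at which its call begins: read the wrist's pose just before it. There is no depth.
- workorder.finish_job(): hands the job in, once; it reports no verdict.
The state is a dict: "time_s": time; "joints": joint angles; "dq": joint speeds; "tau": joint torques, N m; "eef_pos": TCP position; "ee_rot": TCP orientation; "force": force on the tool from outside, world axes, zero at the start; "wrist_torque": the same for the moment, N m; "grip_width": opening from 0.0 (shut) to 1.0 (fully open).
Only numpy, scipy, OpenCV 4.12 (cv2) and the standard library are available. Lean on these libraries where they do the work, as an engineer would, in place of code of your own. Each camera call takes 0.05 s, during which the arm holds its last target.

### The job

Clear the stripped meter parts off the bench: put the finger pickup disc, the two belt pulleys and the two meter covers each into the pan that already holds one of its kind, lowering them in rather than dropping them. The disc has slid partly under the tester, so draw it clear before you lift it and do not knock the tester. Leave the tester's toggle, the brass grease block and the grease cartridge as they are.

Things in the scene. Friction and masses are not known exactly. Their poses are not given: they have to be found in the camera images.
- disc_a_mid (a point): To be sorted: a worn steel finger pickup disc lying flat: 150 mm across, 10 mm thick over its 12 flat fingers, with a round hub 34 mm across rising to 44 mm (44 mm collar at its foot up to 13 mm). About 0.55 kg. Point: on its axis, 22 mm above its underside; z up. 17 to 25 mm of its edge lies under the tester's front; pulley_a stands on its other side.
- pulley_a_mid (a point): To be sorted, standing on disc_a beside the hub, underside 10 mm above the bench: a black rubber seed belt pulley standing on end: a plain drum 60 mm across, 48 mm tall, lugs nearly flush, steel bush in the top. About 0.2 kg. Point: its centre, 24 mm above its underside; z along its axis.
- pulley_b_mid (a point): To be sorted, standing on the bench: a black rubber seed belt pulley standing on end: a plain drum 60 mm across, 48 mm tall, lugs nearly flush, steel bush in the top. About 0.2 kg. Point: its centre, 24 mm above its underside; z along its axis.
- cover_a_mid (a point): To be sorted, on the bench: a white nylon seed meter cover lying flat: 108 mm long (x), 64 mm wide (y), 18 mm thick, with a raised rib along the middle of its top to grip, 70 mm long (x), 24 mm wide (y), rib top 42 mm above the underside. About 0.16 kg. Point: on its middle axis, 21 mm above its underside; z up.
- cover_b_mid (a point): To be sorted, on the bench: a white nylon seed meter cover lying flat: 108 mm long (x), 64 mm wide (y), 18 mm thick, with a raised rib along the middle of its top to grip, 70 mm long (x), 24 mm wide (y), rib top 42 mm above the underside. About 0.16 kg. Point: on its middle axis, 21 mm above its underside; z up.
- pan_discs_in (a point): Steel pan, one of three alike that swap places, fixed, open on top: outside 176 x 176 x 60 mm high, walls and floor 4 mm. The point is the middle of its inner floor, 4 mm above the bench; x, y along its walls, z up. For discs: one disc already lies in its middle, and another can lie on that one's hub.
- pan_pulleys_in (a point): Steel pan, one of three alike that swap places, fixed, open on top: outside 176 x 176 x 60 mm high, walls and floor 4 mm. The point is the middle of its inner floor, 4 mm above the bench; x, y along its walls, z up. For pulleys: one pulley already stands in the middle of its +x half.
- pan_covers_in (a point): Steel pan, one of three alike that swap places, fixed, open on top: outside 176 x 176 x 60 mm high, walls and floor 4 mm. The point is the middle of its inner floor, 4 mm above the bench; x, y along its walls, z up. For covers: one already lies along its +y wall, length along x; a second fits beside it, a third across both ribs.
- disc_old_mid (a point): Already in the discs' pan: a worn steel finger pickup disc lying flat: 150 mm across, 10 mm thick over its 12 flat fingers, with a round hub 34 mm across rising to 44 mm (44 mm collar at its foot up to 13 mm). About 0.55 kg. Point: on its axis, 22 mm above its underside; z up. 
- pulley_old_mid (a point): Already in the pulleys' pan: a black rubber seed belt pulley standing on end: a plain drum 60 mm across, 48 mm tall, lugs nearly flush, steel bush in the top. About 0.2 kg. Point: its centre, 24 mm above its underside; z along its axis.
- cover_old_mid (a point): Already in the covers' pan: a white nylon seed meter cover lying flat: 108 mm long (x), 64 mm wide (y), 18 mm thick, with a raised rib along the middle of its top to grip, 70 mm long (x), 24 mm wide (y), rib top 42 mm above the underside. About 0.16 kg. Point: on its middle axis, 21 mm above its underside; z up.
- tester: Grey tester, fixed, 150 mm deep (x), 230 mm wide (y), on 26 mm feet set 43 mm or more behind the front. Case from 26 mm up; front face, 75 mm from the origin along -x, upright to 72 mm, then sloping back to the top at 125 mm, 60 mm behind the front. Origin: bench level, middle; -x: the way the front faces (robot's left).
- toggle_tip (a point): Tip of the small chrome toggle (22 mm long, 6 mm thick) on the tester's sloping panel. It moves easily; leave it as it is.
- grease_block: Brass grease nipple block, 70 mm long (x), 32 mm wide (y), 30 mm high, three nipples up to 46 mm; loose on the bench. Origin: middle of the underside.
- grease_cartridge: Upright grey grease cartridge, 54 mm across, 235 mm tall, loose, beyond the disc and right of the pans. Origin: middle of the underside.

How it is judged (in metres and radians):
At the end, for the whole second after the job is handed in: Both discs in the discs' pan (axis within 30 mm of its middle along each wall); all pulleys in the pulleys' pan and all covers in the covers' pan (centres within 70 mm of its middle along each wall); every centre under 90 mm above the pan floor; all released and at rest (x of disc_a_mid in the frame of pan_discs_in between -0.03 and 0.03 m and y of disc_a_mid in the frame of pan_discs_in between -0.03 and 0.03 m and z of each of disc_a_mid, disc_old_mid in the frame of pan_discs_in below 0.09 m and linear speed of each of disc_a, disc_old, pulley_a, pulley_b, pulley_old, cover_a, cover_b, cover_old below 0.03 m/s and x of disc_old_mid in the frame of pan_discs_in between -0.03 and 0.03 m and y of disc_old_mid in the frame of pan_discs_in between -0.03 and 0.03 m and x of pulley_a_mid in the frame of pan_pulleys_in between -0.07 and 0.07 m and y of pulley_a_mid in the frame of pan_pulleys_in between -0.07 and 0.07 m and z of each of pulley_a_mid, pulley_b_mid, pulley_old_mid in the frame of pan_pulleys_in below 0.09 m and x of pulley_b_mid in the frame of pan_pulleys_in between -0.07 and 0.07 m and y of pulley_b_mid in the frame of pan_pulleys_in between -0.07 and 0.07 m and x of pulley_old_mid in the frame of pan_pulleys_in between -0.07 and 0.07 m and y of pulley_old_mid in the frame of pan_pulleys_in between -0.07 and 0.07 m and x of cover_a_mid in the frame of pan_covers_in between -0.07 and 0.07 m and y of cover_a_mid in the frame of pan_covers_in between -0.07 and 0.07 m and z of each of cover_a_mid, cover_b_mid, cover_old_mid in the frame of pan_covers_in below 0.09 m and x of cover_b_mid in the frame of pan_covers_in between -0.07 and 0.07 m and y of cover_b_mid in the frame of pan_covers_in between -0.07 and 0.07 m and x of cover_old_mid in the frame of pan_covers_in between -0.07 and 0.07 m and y of cover_old_mid in the frame of pan_covers_in between -0.07 and 0.07 m); the robot touches nothing.
It fails at once if the tester is struck or pried up (more than 20 N on it) (contact force between tester and anything else above 20 N).
It fails at once if the tester's toggle is moved (tip shifts more than 4 mm) (distance of toggle_tip from where it was at the start of the episode above 0.004 m).
It fails at once if the grease block or grease cartridge is shifted by more than 20 mm or tipped (distance of any of grease_block, grease_cartridge from where it was at the start of the episode above 0.02 m or angle between grease_cartridge's own z axis and vertical above 0.4 rad).
It fails at once if a part is dropped (falls freely faster than 1.2 m/s, about 70 mm of fall) ((linear speed of disc_a above 1.2 m/s and contact force between the fingers and disc_a below 0.05 N) or (linear speed of pulley_a above 1.2 m/s and contact force between the fingers and pulley_a below 0.05 N) or (linear speed of pulley_b above 1.2 m/s and contact force between the fingers and pulley_b below 0.05 N) or (linear speed of cover_a above 1.2 m/s and contact force between the fingers and cover_a below 0.05 N) or (linear speed of cover_b above 1.2 m/s and contact force between the fingers and cover_b below 0.05 N)).
It also fails if it takes over 72 s, if anything falls off the work surface, if the arm or the gripper's body presses on something with over 40 N, if the wrist force passes 120 N, or if a joint passes its speed limit or range.

## Working session

There is one attempt and no reset: what is moved stays moved. The work goes in short steps, Python scripts to look and compute and a shell command to move; the robot and the scene stay as the last step left them, time stands still between calls to the robot, and variables do not carry over. Pictures are saved under pics/ and viewed, and the job is handed in when it is done.

```bash
mkdir -p pics; cat > h.py <<'E'
import numpy as np, cv2
from rig import ctrl, vision, workorder
def cap(n,fn):
    s=ctrl.sense(); c=vision.capture(n)
    cv2.imwrite('pics/'+fn,c['image'][:,:,::-1]); return s,c
E
python3 - <<'E'
from h import *
import pickle
s,c=cap('scene','s0.png'); _,t=cap('top','t0.png'); s2,w=cap('wrist','w0.png')
pickle.dump((c,t,w),open('c0.pkl','wb'))
for k in ('mtx','R','t'): print(c[k].round(3).tolist() if hasattr(c[k],'round') else c[k],t[k])
print(w['mtx'],w['hand_eye']); print(s2)
E
```

```text
[[376.893, 0.0, 323.605], [0.0, 376.893, 195.3], [0.0, 0.0, 1.0]] [[381.04157957   0.         325.00136793]
 [  0.         381.04157957 195.08754641]
 [  0.           0.           1.        ]]
[[-0.896, 0.443, 0.017], [0.356, 0.741, -0.57], [-0.265, -0.505, -0.822]] [[-0.02802011 -0.99960441  0.00242867]
 [-0.99016841  0.02742235 -0.13716605]
 [ 0.13704519 -0.0062482  -0.99054509]]
[495.13, -140.515, 1164.629] [  5.70695942 578.06977527 928.44776863]
[[320.43453841   0.         319.5076058 ]
 [  0.         320.43453841 200.12200286]
 [  0.           0.           1.        ]] [[ 1.36461012e-05 -2.89912214e-01  9.57053242e-01 -1.61923055e+02]
 [ 9.99999279e-01 -1.14545726e-03 -3.61242328e-04 -1.93464108e-02]
 [ 1.20099214e-03  9.57052557e-01  2.89911989e-01 -7.17007346e+01]
 [ 0.00000000e+00  0.00000000e+00  0.00000000e+00  1.00000000e+00]]
{'time_s': 0.1, 'joints': array([-1.47544319e+00,  3.13383301e-01,  1.49837659e+00,  2.14050931e-05,
        1.33098674e+00, -2.23405025e-01]), 'dq': array([ 0.00166858, -0.00146426, -0.00210282,  0.00196165,  0.00201556,
       -0.00118889]), 'tau': array([ 3.97136318e-03, -4.12894714e+01, -2.60140765e+01, -3.29221996e-05,
        3.05175097e-03, -2.43072361e-05]), 'eef_pos': array([ 164.49528716, -498.29836692,  212.09198366]), 'ee_rot': array([ 0.11181303,  0.69817853,  0.1126264 , -0.69811165]), 'force': array([ 0.02199811, -0.06513313, -0.04089382]), 'wrist_torque': array([-0.01445817, -0.0610552 ,  0.00105907]), 'grip_width': 0.9989465740816817}
```

View pics/s0.png

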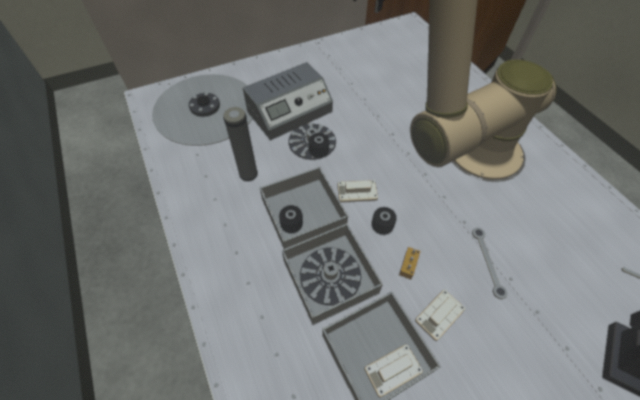

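View pics/t0.png

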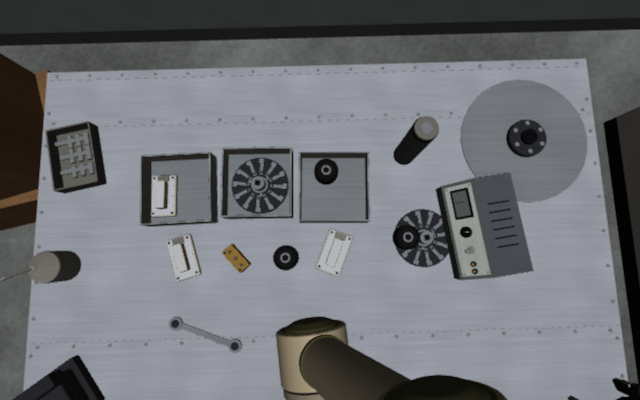

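View pics/w0.png

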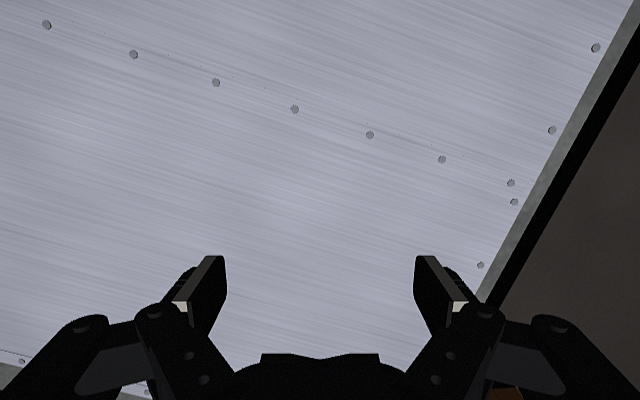

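Top (col,row): covers pan (178,190), discs pan (258,184), pulleys pan (334,187). disc_a hub is near (424,237) with pulley_a at (406,237). pulley_b is at (286,257), the covers at (335,252) and (184,257), the brass block at (235,257). Next I'll zoom for exact pixels.

```bash
python3 - <<'E'
import pickle,cv2
c,t,w=pickle.load(open('c0.pkl','rb'))
im=t['image'][:,:,::-1]
def crop(im,x0,y0,x1,y1,f,n):
    r=cv2.resize(im[y0:y1,x0:x1],None,fx=f,fy=f,interpolation=cv2.INTER_CUBIC)
    for x in range((x0+9)//10*10,x1,10):
        cv2.line(r,((x-x0)*f,0),((x-x0)*f,6 if x%50 else 14),(0,0,255),1)
        if x%20==0: cv2.putText(r,str(x),((x-x0)*f,22),0,.35,(0,0,255),1)
    for y in range((y0+9)//10*10,y1,10):
        cv2.line(r,(0,(y-y0)*f),(6,(y-y0)*f),(0,0,255),1)
        if y%20==0: cv2.putText(r,str(y),(8,(y-y0)*f+4),0,.35,(0,0,255),1)
    cv2.imwrite('pics/'+n,r)
crop(im,130,140,290,290,5,'ca.png'); crop(im,270,140,410,290,4,'cb.png'); crop(im,380,160,540,290,5,'cc.png')
E
```

```text
(no output)
```

View pics/ca.png

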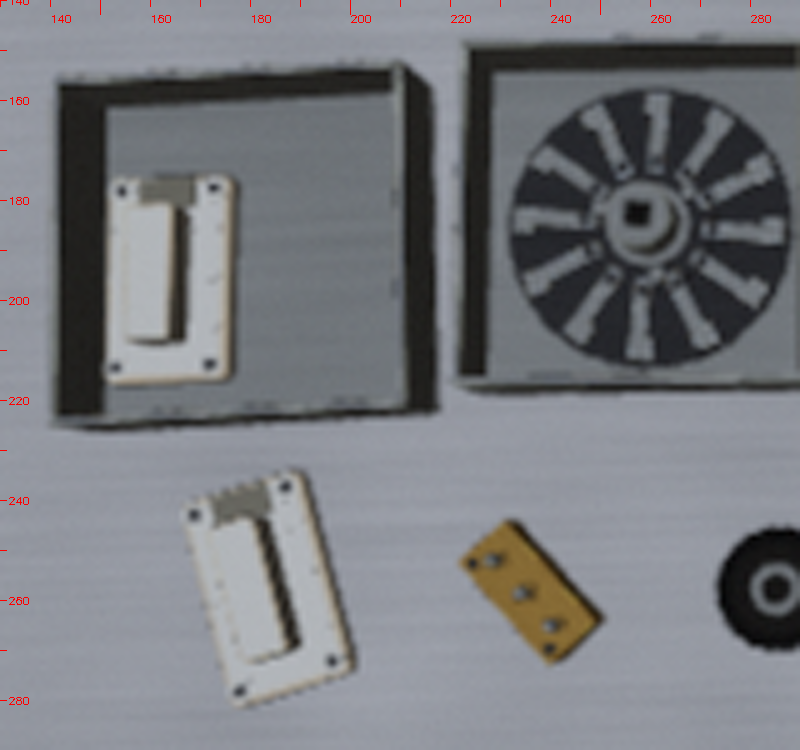

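View pics/cb.png

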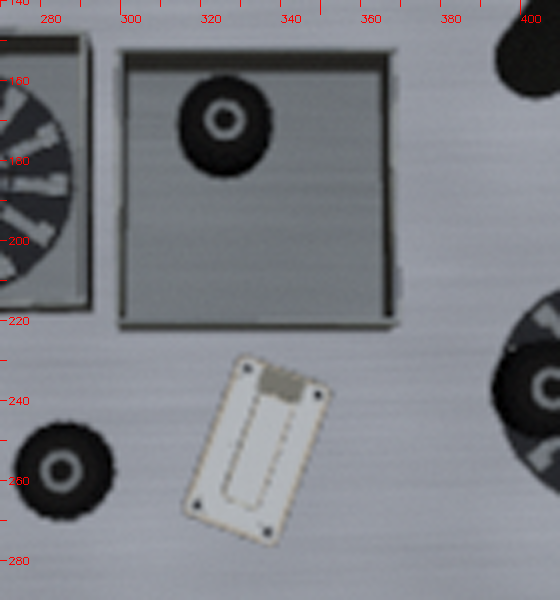

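View pics/cc.png

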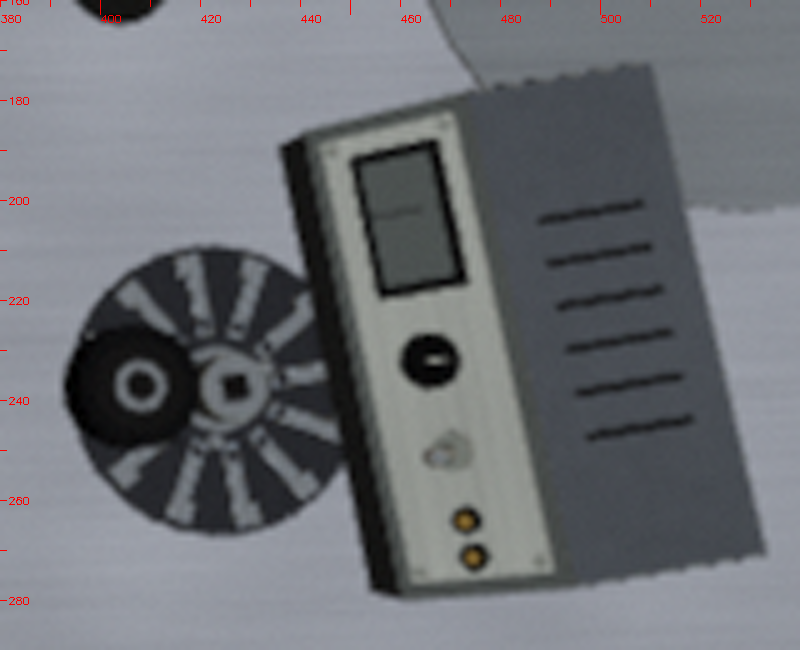

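```bash
cat >> h.py <<'E'
def ray(c,u,v,z):
    K,R,t=c['mtx'],np.array(c['R']),np.array(c['t'])
    d=R.T@np.linalg.solve(K,[u,v,1.]); o=-R.T@t
    return o+d*(z-o[2])/d[2]
def wray(s,c,u,v,z):
    from scipy.spatial.transform import Rotation as Ro
    q=s['ee_rot']; Rt=Ro.from_quat([q[1],q[2],q[3],q[0]]).as_matrix()
    H=c['hand_eye']; d=Rt@H[:3,:3]@np.linalg.solve(c['mtx'],[u,v,1.]); o=Rt@H[:3,3]+s['eef_pos']
    return o+d*(z-o[2])/d[2]
def toolrows(s,dw):
    from scipy.spatial.transform import Rotation as Ro
    q=s['ee_rot']; return Ro.from_quat([q[1],q[2],q[3],q[0]]).inv().apply(dw)
E
python3 - <<'E'
from h import *
import pickle
c,t,w=pickle.load(open('c0.pkl','rb'))
def P(n,u,v,z): print(n,ray(t,u,v,z).round(1))
pans={'cov':[(141.5,155.5),(209.5,152.5),(212,222),(140.5,224)],'disc':[(222.5,148.5),(291.5,147.5),(292,217),(221.5,217)],'pul':[(299,152.5),(367,152.5),(367.5,221.5),(299.5,221.5)]}
for n,p in pans.items():
    X=np.array([ray(t,*a,60) for a in p]); e=np.roll(X,-1,0)-X
    print(n,X.mean(0).round(1),np.linalg.norm(e,axis=1).round(),'yaws',np.degrees(np.arctan2(e[1][1],e[1][0])+np.pi).round(1)%360,np.degrees(np.arctan2(e[0][1],e[0][0])+np.pi/2).round(1))
P('pul_old',325,169.5,48);P('pul_b',285.3,257.5,48);P('pul_a',407,237,58);P('hub',425,237,44)
P('discold',258,184,44)
for n,p,z in [('ca',[(332.5,231),(347.5,238.5),(335.3,273),(318,266)],18),('cb',[(166.5,242.5),(185,237),(194.5,272),(176,278)],18),('cold',[(152.5,178),(170.5,177.5),(169.5,212.5),(151,213.5)],18+4)]:
    X=np.array([ray(t,*a,z) for a in p]); e=X[0]-X[3]+X[1]-X[2]
    print(n,X.mean(0).round(1),np.degrees(np.arctan2(e[1],e[0])).round(1),np.linalg.norm(np.roll(X,-1,0)-X,axis=1).round())
for u,v in [(436.5,189),(454,278)]: P('tester bl',u,v,26);
for u,v in [(441,187),(460,278)]: P('tester front72',u,v,72)
P('toggle',468,250,100)
for p in [(231,244),(250,264),(240,272),(221.5,252)]: P('blk',*p,30)
for p in [(426,127)]: P('cart',*p,235)
E
```

```text
cov [603.2 360.6  60. ] [171. 176. 176. 173.] yaws 2.8 1.0
disc [612.8 158.9  60. ] [174. 176. 174. 174.] yaws 359.5 -0.7
pul [596.1 -31.5  60. ] [172. 174. 168. 174.] yaws 357.9 -1.6
pul_old [642.5 -12.2  48. ]
pul_b [424.5  91.8  48. ]
pul_a [ 466.  -208.8   58. ]
hub [ 465.1 -256.7   44. ]
discold [610.5 158.9  44. ]
ca [434.2 -27.7  18. ] -23.0 [43. 92. 47. 96.]
cb [431.9 360.8  18. ] 16.4 [49. 92. 48. 93.]
cold [591.8 413.7  22. ] -0.2 [47. 91. 47. 93.]
tester bl [ 587.8 -299.1   26. ]
tester bl [ 361.4 -327.5   26. ]
tester front72 [ 585.8 -296.6   72. ]
tester front72 [ 365.  -326.6   72. ]
toggle [ 430.9 -340.5  100. ]
blk [461.5 229.9  30. ]
blk [410.5 182.1  30. ]
blk [391.5 207.1  30. ]
blk [442.2 253.6  30. ]
cart [ 687.9 -222.8  235. ]
```

```bash
cat >> h.py <<'E'
def st():
    from scipy.spatial.transform import Rotation as Ro
    s=ctrl.sense(); q=s['ee_rot']; R=Ro.from_quat([q[1],q[2],q[3],q[0]]).as_matrix()
    print('t',round(s['time_s'],2),'pos',s['eef_pos'].round(1),'jawyaw',np.degrees(np.arctan2(R[1,1],R[0,1])).round(1),'ydir',R[:,1].round(3),'zdir',R[:,2].round(3),'xdir',R[:,0].round(3),'j',np.array(s['joints']).round(2),'F',s['force'].round(1),'w',round(s['grip_width'],3))
    return s
E
python3 -c "
from h import *
s=st(); print(toolrows(s,np.array([466,-209,200])-s['eef_pos']))"
```

```text
t 0.15 pos [ 164.5 -498.4  212.2] jawyaw -71.7 ydir [ 0.313 -0.95  -0.001] zdir [-0.95  -0.313 -0.   ] xdir [-0.     0.001 -1.   ] j [-1.48  0.31  1.5  -0.    1.33 -0.22] F [-0.7 -0.3 -0.9] w 0.996
[  12.42058452 -180.26730778 -376.99271044]
```

```bash
python3 -m jog '[[[0,0,0,-0.179,0,0],[0,0,0,-0.179,0,0],[0,0,0,-0.179,0,0],[0,0,0,-0.179,0,0],[0,0,0,-0.179,0,0],[0,0,0,-0.179,0,0],[0,0,0,-0.177,0,0],[0,0.037,-0.036,0,0,0],[0,0.037,-0.036,0,0,0],[0,0.037,-0.036,0,0,0],[0,0.037,-0.036,0,0,0]]]' 0 60
python3 -m jog '[[[0,0.037,-0.036,0,0,0],[0,0.037,-0.036,0,0,0],[0,0.037,-0.036,0,0,0],[0,0.037,-0.036,0,0,0],[0,0,0,0,0,0]]]'
python3 -c "
from h import *
s=st(); s,c=cap('wrist','w1.png')
import pickle;pickle.dump((s,c),open('w1.pkl','wb'))"
```

```text
time_s: 1.52
eef_pos: [313.6, -353.3, 212.5]
ee_rot: [0.5, 0.5, 0.5, -0.5]
force: [-0.0, -1.1, -0.5]
grip_width: 0.998
time_s: 2.15
eef_pos: [462.2, -208.6, 212.2]
ee_rot: [0.501, 0.499, 0.501, -0.499]
force: [-0.9, -0.5, -0.3]
grip_width: 0.999
t 2.15 pos [ 462.2 -208.6  212.2] jawyaw 0.2 ydir [ 1.     0.003 -0.   ] zdir [ 0.003 -1.    -0.001] xdir [-0.     0.001 -1.   ] j [-0.66  0.27  1.55  0.    1.32 -0.66] F [-0.9 -0.5 -0.3] w 0.999
```

View pics/w1.png

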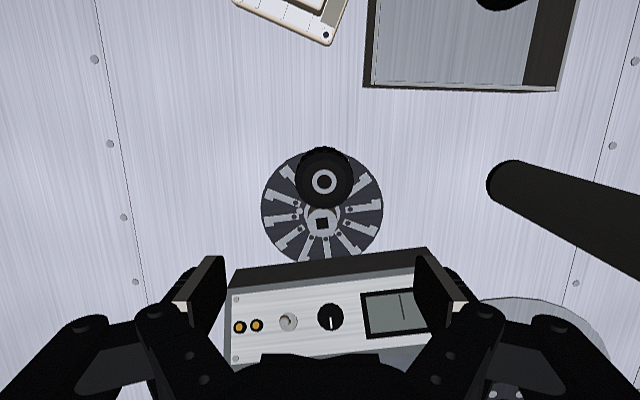

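Wrist view: pulley_a's bush is at (324,181), the hub's square hole at (322,224), and the tester front's lower edge runs about (228,271)–(428,248).

```bash
python3 - <<'E'
from h import *
import pickle
s,c=pickle.load(open('w1.pkl','rb'))
P=wray(s,c,324,181,58); print(P, wray(s,c,322,224,44))
print(wray(s,c,237,269,72),wray(s,c,424,248,72))
print(toolrows(s,np.array([P[0],P[1],28+11*0])-s['eef_pos']))
r=cv2.resize(c['image'][130:290,220:440,::-1],None,fx=3.5,fy=3.5,interpolation=2);cv2.imwrite('pics/w1c.png',r)
E
```

```text
[ 464.54413383 -210.73565769   58.        ] [ 462.83924615 -262.6492511    44.        ]
[ 373.26850592 -302.75873916   72.        ] [ 567.91362672 -278.06180083   72.        ]
[184.22944515   2.35587917   2.30690304]
```

View pics/w1c.png

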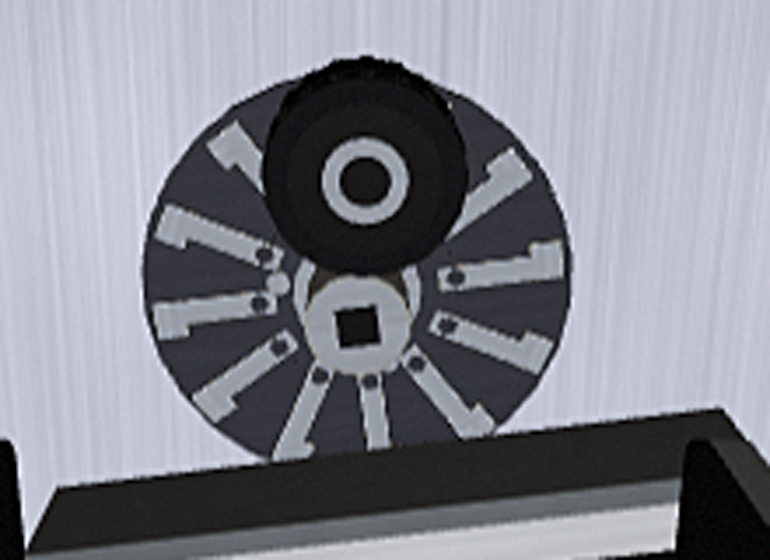

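```bash
python3 -m jog '[[[0.040,0.0025,0.002,0,0,0],[0.045,0,0,0,0,0],[0.045,0,0,0,0,0],[0.030,0,0,0,0,0],[0.015,0,0,0,0,0],[0.009,0,0,0,0,0],[0,0,0,0,0,0]]]' 0 60
python3 -m jog '[[[0,0,0,0,0,0],[0,0,0,0,0,0],[0,0,0,0,0,0],[0,0,0,0,0,0]]]' 255 50
```

```text
time_s: 3.08
eef_pos: [463.3, -213.2, 28.9]
ee_rot: [0.5, 0.5, 0.5, -0.5]
force: [-0.7, -0.1, -0.5]
grip_width: 1.0
time_s: 3.58
eef_pos: [464.0, -213.3, 30.2]
ee_rot: [0.501, 0.5, 0.499, -0.5]
force: [-1.6, 0.5, 11.0]
grip_width: 0.666
```

```bash
python3 -m jog '[[[-0.015,0,0,0,0,0],[-0.030,0,0,0,0,0],[-0.035,0,0,0,0,0],[-0.04,0,0,0,0,0],[0,0.038,-0.033,0,0,0],[0,0.038,-0.033,0,0,0],[0,0.038,-0.033,0,0,0],[0,0.038,-0.033,0,0,0],[0,0,0,0,0,0],[0,0,0,0,0,0]]]'
python3 -c "
from h import *
s=st(); s,c=cap('wrist','w2.png');_,t=cap('top','t2.png')
import pickle;pickle.dump((s,c,t),open('w2.pkl','wb'))"
```

```text
time_s: 4.82
eef_pos: [615.1, -81.2, 148.9]
ee_rot: [-0.5, -0.5, -0.5, 0.5]
force: [-0.0, -0.2, -2.6]
grip_width: 0.669
t 4.83 pos [615.1 -81.2 148.9] jawyaw -0.0 ydir [ 1.    -0.001 -0.   ] zdir [-0.001 -1.     0.   ] xdir [-0. -0. -1.] j [-0.32  0.57  1.28 -0.    1.29 -0.32] F [-0.  -0.2 -2.6] w 0.669
```

View pics/w2.png

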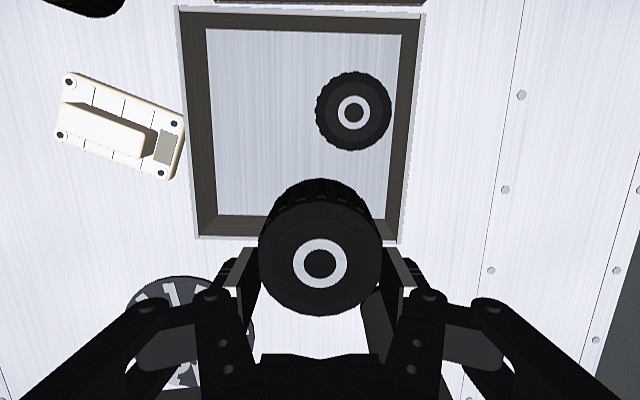

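View pics/t2.png

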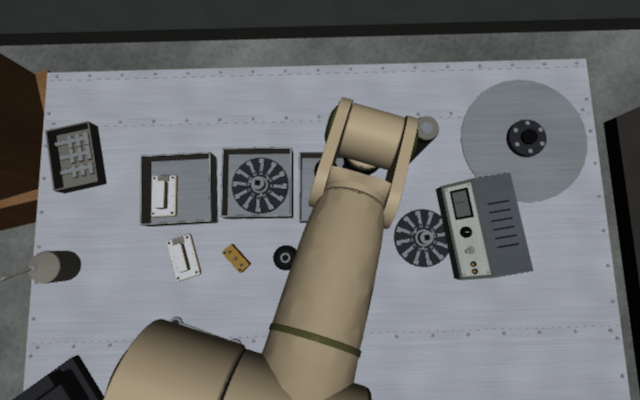

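```bash
python3 - <<'E'
from h import *
import pickle
s,c,t=pickle.load(open('w2.pkl','rb'))
print('old',wray(s,c,353,112,52),'held',wray(s,c,320,264,177-20+0))
X=np.array([wray(s,c,*p,60) for p in [(178,8),(425,15),(398,243),(196,238)]]);print(X.round(1),X.mean(0))
for z in (200,300,400): print(ray(t,416,125,z),ray(t,395,200,z))
print('hub',ray(t,423.5,237.5,44))
r=cv2.resize(t['image'][90:290,380:540,::-1],None,fx=4,fy=3,interpolation=2);cv2.imwrite('pics/t2c.png',r)
E
```

```text
old [639.0946492  -14.70194196  52.        ] held [613.20096472 -90.23619967 157.        ]
[[ 515.2   55.2   60. ]
 [ 686.6   50.5   60. ]
 [ 679.7 -122.3   60. ]
 [ 508.  -117.4   60. ]] [597.3480101  -33.46975267  60.        ]
[ 704.08944948 -211.39504569  200.        ] [ 541.26792671 -157.00851367  200.        ]
[ 671.69901738 -185.47983196  300.        ] [ 529.2570078  -137.90057595  300.        ]
[ 639.30858529 -159.56461823  400.        ] [ 517.24608888 -118.79263823  400.        ]
hub [ 463.91770277 -252.86423743   44.        ]
```

View pics/t2c.png

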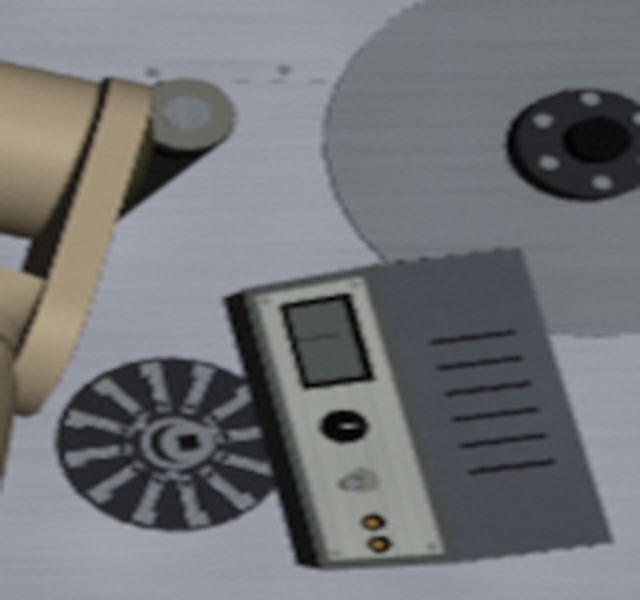

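```bash
python3 -m jog '[[[0.035,0,0,0,0,0],[0.035,0,0,0,0,0],[0.025,0,0,0,0,0],[0.015,0,0,0,0,0],[0.008,0,0,0,0,0],[0.005,0,0,0,0,0],[0,0,0,0,0,0]]]'
python3 -c "
from h import *
s=st()"
```

```text
time_s: 5.8
eef_pos: [615.6, -81.1, 25.9]
ee_rot: [0.5, 0.5, 0.5, -0.5]
force: [-0.7, 1.3, -1.2]
grip_width: 0.665
t 5.8 pos [615.6 -81.1  25.9] jawyaw -0.1 ydir [ 1.    -0.001  0.   ] zdir [-0.001 -1.     0.   ] xdir [ 0. -0. -1.] j [-0.32  0.71  1.39 -0.    1.04 -0.32] F [-0.7  1.3 -1.2] w 0.665
```

```bash
python3 -m jog '[[[0.002,0,0,0,0,0],[0,0,0,0,0,0]]]'
python3 -m jog '[[[0,0,0,0,0,0],[0,0,0,0,0,0],[-0.02,0,0,0,0,0],[-0.04,0,0,0,0,0],[-0.045,0,0,0,0,0],[-0.045,0,0,0,0,0]]]' 55
python3 -m jog '[[[0,-0.030,0.033,0,0,0],[0,-0.030,0.033,0,0,0],[0,-0.030,0.033,0,0,0],[0,-0.030,0.033,0,0,0],[0,-0.030,0.033,0,0,0],[0,0,0,0,0,0]]]'
python3 -c "
from h import *
s=st(); s,c=cap('wrist','w3.png')
import pickle;pickle.dump((s,c),open('w3.pkl','wb'))"
```

```text
time_s: 6.05
eef_pos: [615.9, -81.1, 24.4]
ee_rot: [0.5, 0.5, 0.499, -0.5]
force: [-0.8, -0.6, 3.7]
grip_width: 0.668
time_s: 6.8
eef_pos: [615.3, -80.9, 175.1]
ee_rot: [-0.5, -0.5, -0.5, 0.5]
force: [0.2, 0.3, 0.3]
grip_width: 0.783
time_s: 7.55
eef_pos: [463.9, -247.6, 173.8]
ee_rot: [-0.499, -0.501, -0.499, 0.501]
force: [0.4, 0.8, 0.5]
grip_width: 0.782
t 7.55 pos [ 463.9 -247.6  173.8] jawyaw -0.3 ydir [ 1.    -0.005 -0.   ] zdir [-0.005 -1.     0.   ] xdir [-0. -0. -1.] j [-0.71  0.35  1.55 -0.    1.24 -0.71] F [0.4 0.8 0.5] w 0.782
```

View pics/w3.png

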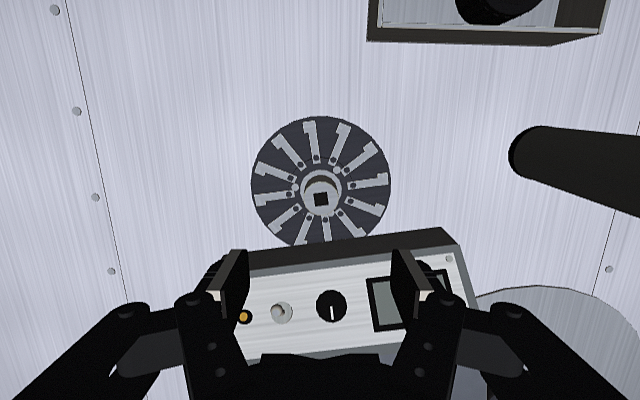

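```bash
python3 - <<'E'
from h import *
import pickle
s,c=pickle.load(open('w3.pkl','rb'))
print('hub',wray(s,c,321,199,44),'discL/R',wray(s,c,251,184,10),wray(s,c,391,184,10),'far',wray(s,c,317,116,10))
r=cv2.resize(c['image'][100:270,220:480,::-1],None,fx=3,fy=3,interpolation=2);cv2.imwrite('pics/w3c.png',r)
for p in [(247,278),(441,226),(462,245)]: print(wray(s,c,*p,72))
E
```

```text
hub [ 463.04741398 -261.68723452   44.        ] discL/R [ 389.97955044 -255.07053206   10.        ] [ 536.40872701 -255.88610163   10.        ] far [ 459.57126817 -186.61568817   10.        ]
[ 393.95915412 -329.46568969   72.        ]
[ 568.59128734 -278.72871691   72.        ]
[ 589.33571954 -297.10672298   72.        ]
```

View pics/w3c.png

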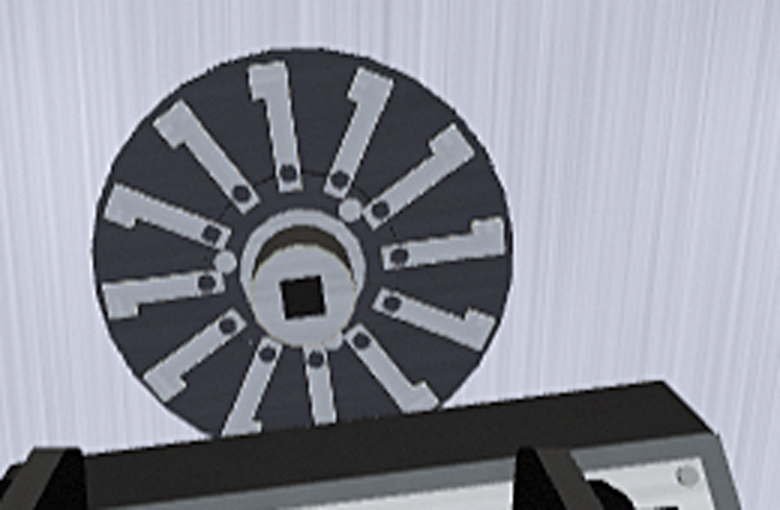

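```bash
python3 -m jog '[[[0,0,0.014,0,0,0],[0,0,0,0,0,0],[0,0,0,0,0,0]]]' 0 70; python3 - <<'E'
from h import *
s,c=cap('wrist','w4.png')
st()
g=cv2.cvtColor(c['image'],cv2.COLOR_RGB2GRAY)
cv2.imwrite('pics/w4c.png',cv2.resize(c['image'][100:300,200:460,::-1],None,fx=3,fy=3,interpolation=2))
import pickle;pickle.dump((s,c),open('w4.pkl','wb'))
E
```

```text
time_s: 7.98
eef_pos: [465.6, -259.5, 173.4]
ee_rot: [0.5, 0.5, 0.5, -0.5]
force: [0.0, 0.2, -0.6]
grip_width: 0.999
t 8.03 pos [ 465.5 -259.4  173.4] jawyaw -0.0 ydir [ 1. -0. -0.] zdir [-0. -1. -0.] xdir [-0.  0. -1.] j [-0.73  0.36  1.53  0.    1.25 -0.73] F [ 0.3 -1.  -0.9] w 0.996
```

View pics/w4c.png

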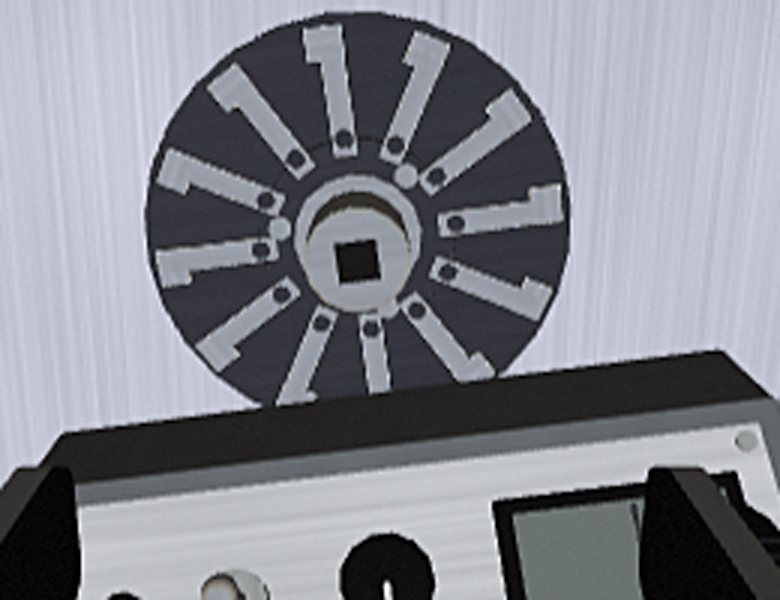

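```bash
python3 - <<'E'
from h import *
import pickle
s,c=pickle.load(open('w4.pkl','rb'))
print('hub',wray(s,c,319.3,187.3,44),'far',wray(s,c,200+355/3,104,10))
E
```

```text
hub [ 463.15075531 -261.89912602   44.        ] far [ 462.29635955 -187.08875544   10.        ]
```

```bash
python3 -m jog '[[[0.04,-0.002,0.0025,0,0,0],[0.04,0,0,0,0,0],[0.035,0,0,0,0,0],[0.018,0,0,0,0,0],[0.010,0,0,0,0,0],[0.005,0,0,0,0,0],[0,0,0,0,0,0]]]' 0 70
python3 -m jog '[[[0,0,0,0,0,0],[0,0,0,0,0,0],[0,0,0,0,0,0],[0,0,0,0,0,0],[0,0,0,0,0,0],[0,0,0,0,0,0]]]' 255 80; python3 -c "
from h import *
st();cap('wrist','w5.png')"
```

```text
time_s: 8.9
eef_pos: [463.5, -262.4, 25.9]
ee_rot: [0.5, 0.5, 0.5, -0.5]
force: [-0.8, -1.1, 0.1]
grip_width: 1.001
time_s: 9.65
eef_pos: [463.3, -262.3, 25.6]
ee_rot: [-0.5, -0.5, -0.5, 0.5]
force: [0.6, 0.1, -0.3]
grip_width: 0.0
t 9.65 pos [ 463.3 -262.3   25.6] jawyaw -0.1 ydir [ 1.    -0.001 -0.   ] zdir [-0.001 -1.    -0.   ] xdir [-0.  0. -1.] j [-0.74  0.55  1.68 -0.    0.91 -0.73] F [ 0.6  0.1 -0.3] w 0.0
```

View pics/w5.png

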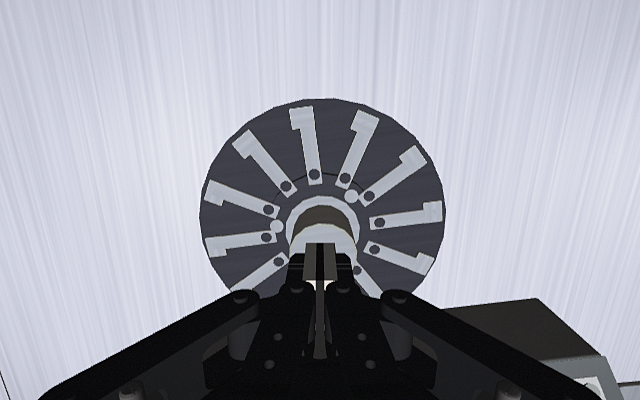

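```bash
python3 - <<'E'
from h import *
s,c=cap('wrist','w5b.png');_,t=cap('top','t5.png'); _,q=cap('scene','s5.png')
st()
for p in [(200,215),(445,215),(325,98)]: print(wray(s,c,*p,10))
cv2.imwrite('pics/t5c.png',cv2.resize(t['image'][160:290,370:530,::-1],None,fx=4.5,fy=4.5,interpolation=2))
cv2.imwrite('pics/s5c.png',cv2.resize(q['image'][50:210,220:420,::-1],None,fx=3.5,fy=3.5,interpolation=2))
E
```

```text
t 9.85 pos [ 463.3 -262.4   25.6] jawyaw -0.1 ydir [ 1.    -0.001 -0.   ] zdir [-0.001 -1.     0.   ] xdir [-0. -0. -1.] j [-0.74  0.55  1.68 -0.    0.91 -0.73] F [ 0.5 -1.   0.4] w 0.002
[ 391.01157042 -251.92288838   10.        ]
[ 534.83356321 -252.20161286   10.        ]
[ 464.22247084 -186.61781772   10.        ]
```

View pics/t5c.png

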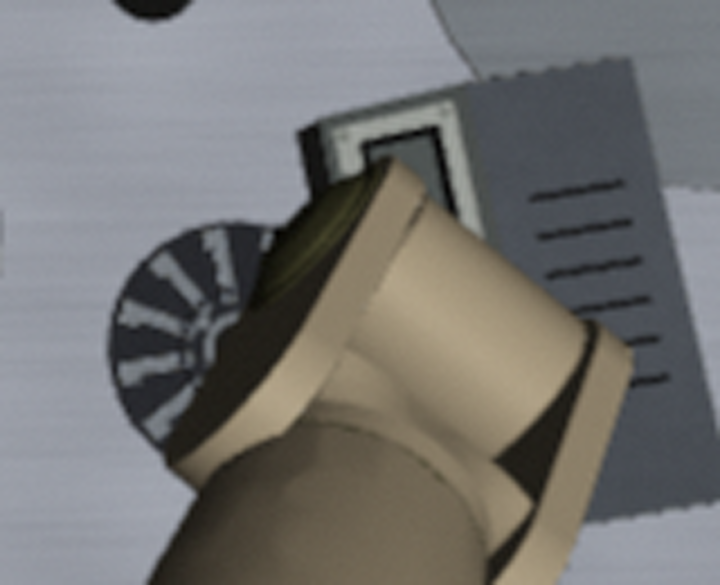

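View pics/s5c.png

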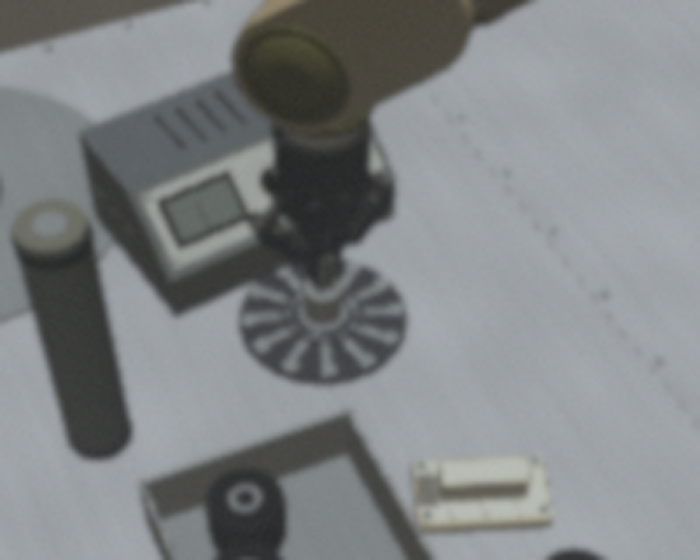

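```bash
python3 - <<'E'
from h import *
import pickle
c,t,w=pickle.load(open('c0.pkl','rb'))
def pr(c,X):
    p=c['mtx']@(np.array(c['R'])@np.array(X,float)+np.array(c['t'])); return p[:2]/p[2]
for X in [(463,-262,44),(463,-262,17),(463,-262,10),(463,-262,0),(463,-187,10),(463,-245,44)]:
    a=pr(c,X); b=pr(t,X); print(X,a.round(1),'crop',((a-[220,50])*3.5).round(),'top',b.round(1))
H=np.linalg.inv(w['hand_eye'])
for x in [(8,0,0),(-11,0,0),(-18,0,0),(-18,0,-17)]:
    p=w['mtx']@(H[:3,:3]@np.array(x)+H[:3,3]);print(x,(p[:2]/p[2]).round(1))
E
python3 - <<'E'
import cv2
a=cv2.imread('pics/w5b.png');cv2.imwrite('pics/w5c.png',cv2.resize(a[170:370,220:430],None,fx=3.5,fy=3.5,interpolation=2))
b=cv2.imread('pics/s0.png');cv2.imwrite('pics/s0c.png',cv2.resize(b[100:180,260:360],None,fx=7,fy=7,interpolation=2))
b=cv2.imread('pics/s5.png');cv2.imwrite('pics/s5d.png',cv2.resize(b[90:170,260:360],None,fx=7,fy=7,interpolation=2))
E
```

```text
(463, -262, 44) [311.9 130.7] crop [322. 282.] top [427.2 237.8]
(463, -262, 17) [312.  136.9] crop [322. 304.] top [424.4 238. ]
(463, -262, 10) [312.  138.5] crop [322. 310.] top [423.6 238.1]
(463, -262, 0) [312.1 140.7] crop [322. 318.] top [422.7 238.2]
(463, -187, 10) [322.8 155.2] crop [360. 368.] top [394.6 238.9]
(463, -245, 44) [314.4 134.4] crop [330. 295.] top [420.4 238. ]
(8, 0, 0) [319.7 233.9]
(-11, 0, 0) [319.7 248.3]
(-18, 0, 0) [319.7 254.5]
(-18, 0, -17) [319.7 222.3]
```

View pics/w5c.png

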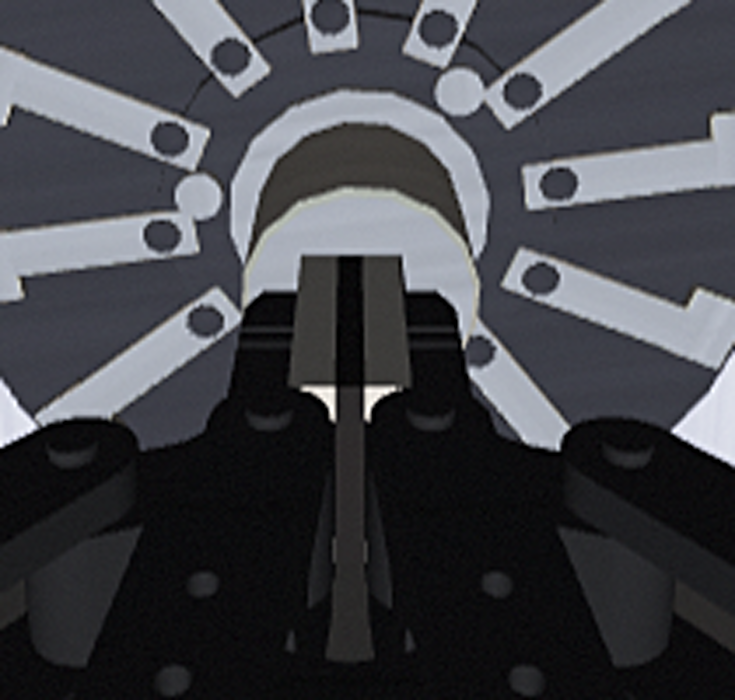

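View pics/s5d.png

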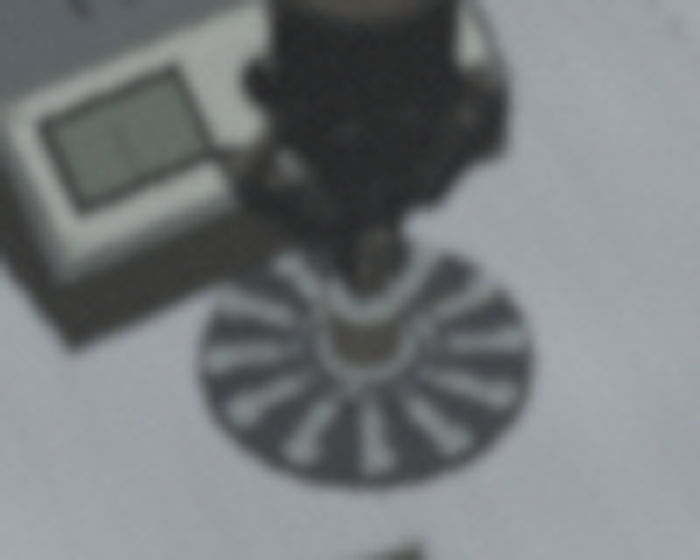

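```bash
python3 - <<'E'
from h import *
import pickle
c,t,w=pickle.load(open('c0.pkl','rb'))
H=np.linalg.inv(w['hand_eye'])
def p(x):
    q=w['mtx']@(H[:3,:3]@np.array(x,float)+H[:3,3]); return (q[:2]/q[2]).round(1)
print('open');
for x in (8,-5,-18,-25): print(x,p((x,-42.5,-11)),p((x,-42.5,11)))
print('shut')
for x in (8,-5,-18,-25,-40): print(x,p((x,-11,-11)),p((x,0,-11)),p((x,0,11)))
E
```

```text
open
8 [244.1 215.9] [246.7 251.5]
-5 [238.5 224.3] [241.5 262.1]
-18 [232. 234.] [235.5 274.4]
-25 [228.1 239.9] [231.9 281.8]
shut
8 [300.1 215.8] [319.7 215.8] [319.7 251.4]
-5 [298.7 224.2] [319.7 224.2] [319.7 262. ]
-18 [297.  233.9] [319.7 233.9] [319.7 274.3]
-25 [296.  239.8] [319.7 239.8] [319.8 281.7]
-40 [293.5 254.4] [319.7 254.4] [319.8 299.9]
```

```bash
python3 - <<'E'
import cv2
a=cv2.imread('pics/w2.png');cv2.imwrite('pics/w2c.png',cv2.resize(a[170:370,190:450],None,fx=3,fy=3,interpolation=2))
E
```

```text
(no output)
```

View pics/w2c.png

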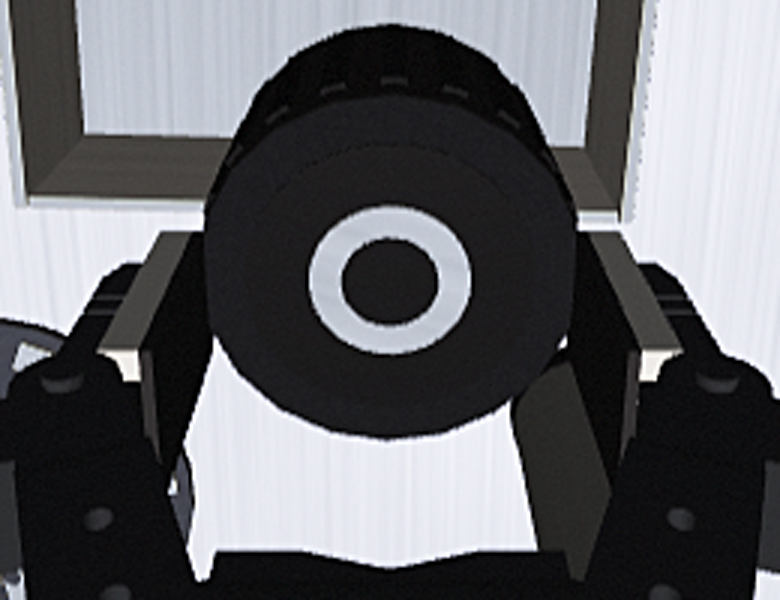

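The fingers closed on nothing. Both views show the tips level with the hub's top, so they sit some 30 mm higher than stated. I'll open and go down in small steps, watching the force.

```bash
python3 -m jog '[[[0,0,0,0,0,0],[0,0,0,0,0,0],[0,0,0,0,0,0],[0.004,0,0,0,0,0],[0.002,0,0,0,0,0],[0,0,0,0,0,0]]]' 0 70
python3 -m jog '[[[0.003,0,0,0,0,0],[0,0,0,0,0,0]]]'; python3 -c "
from h import *
st();cap('wrist','w6.png')
a=cv2.imread('pics/w6.png');cv2.imwrite('pics/w6c.png',cv2.resize(a[170:370,190:450],None,fx=3,fy=3,interpolation=2))"
```

```text
time_s: 10.6
eef_pos: [463.2, -262.3, 19.3]
ee_rot: [-0.5, -0.5, -0.5, 0.5]
force: [0.3, -0.4, -0.6]
grip_width: 1.0
time_s: 10.85
eef_pos: [463.2, -262.3, 16.4]
ee_rot: [0.5, 0.5, 0.5, -0.5]
force: [-0.4, 0.5, -0.1]
grip_width: 1.003
t 10.85 pos [ 463.2 -262.3   16.4] jawyaw -0.1 ydir [ 1.    -0.001 -0.   ] zdir [-0.001 -1.    -0.   ] xdir [-0.  0. -1.] j [-0.74  0.57  1.69  0.    0.89 -0.73] F [-0.4  0.5 -0.1] w 1.003
```

View pics/w6c.png

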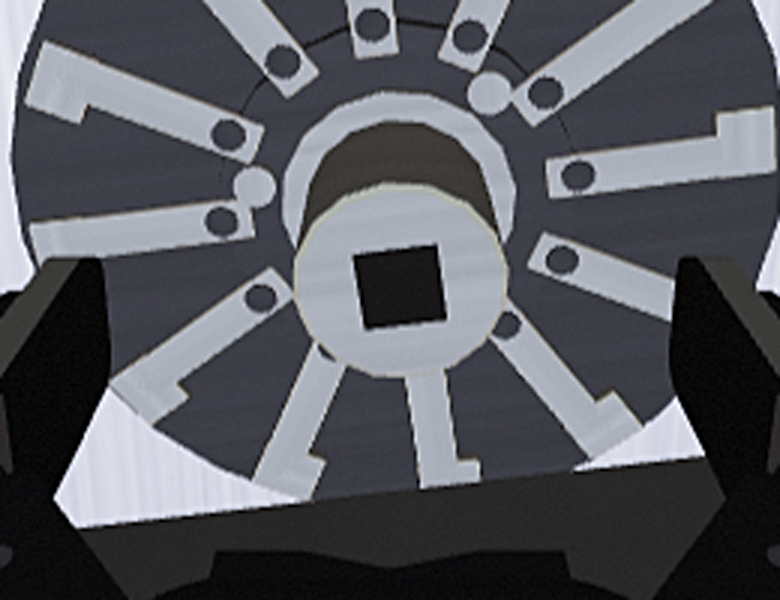

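```bash
python3 -m jog '[[[0.006,0,0,0,0,0],[0.006,0,0,0,0,0],[0.003,0,0,0,0,0],[0,0,0,0,0,0]]]'; python3 -m jog '[[[0.004,0,0,0,0,0],[0.003,0,0,0,0,0],[0,0,0,0,0,0]]]'; python3 -c "
from h import *
st();cap('wrist','w7.png')
a=cv2.imread('pics/w7.png');cv2.imwrite('pics/w7c.png',cv2.resize(a[170:370,190:450],None,fx=3,fy=3,interpolation=2))"
```

```text
time_s: 11.4
eef_pos: [463.2, -262.3, 1.3]
ee_rot: [-0.5, -0.5, -0.5, 0.5]
force: [0.3, -0.4, -0.0]
grip_width: 1.006
time_s: 11.78
eef_pos: [463.2, -262.3, -5.7]
ee_rot: [-0.5, -0.5, -0.5, 0.5]
force: [0.1, -0.3, -0.1]
grip_width: 0.999
t 11.78 pos [ 463.2 -262.3   -5.7] jawyaw -0.1 ydir [ 1.    -0.001 -0.   ] zdir [-0.001 -1.    -0.   ] xdir [-0.  0. -1.] j [-0.74  0.6   1.7   0.    0.84 -0.73] F [ 0.1 -0.3 -0.1] w 0.999
```

View pics/w7c.png

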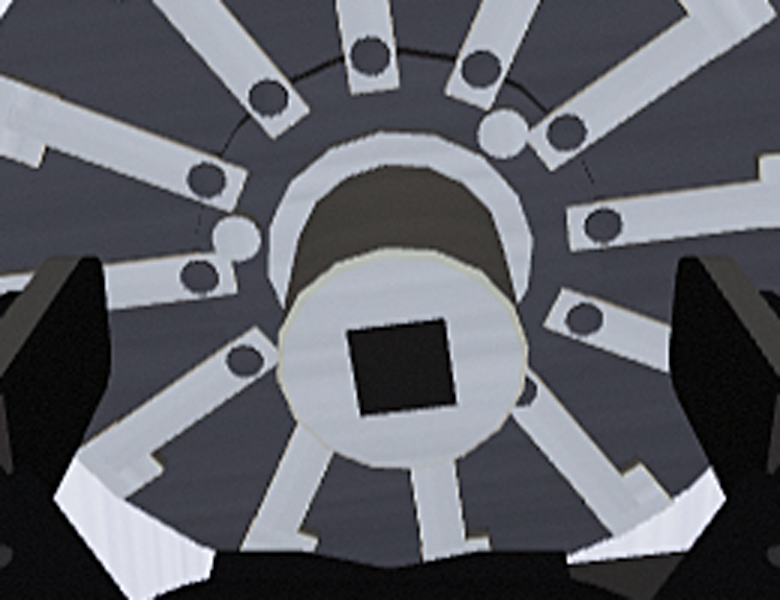

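```bash
python3 -m jog '[[[0,0,0,0,0,0],[0,0,0,0,0,0],[0,0,0,0,0,0],[0,0,0,0,0,0],[0,0,0,0,0,0],[0,0,0,0,0,0]]]' 255 80; python3 -c "
from h import *
st();cap('wrist','w8.png')
a=cv2.imread('pics/w8.png');cv2.imwrite('pics/w8c.png',cv2.resize(a[170:370,190:450],None,fx=3,fy=3,interpolation=2))"
```

```text
time_s: 12.58
eef_pos: [463.8, -262.7, -4.8]
ee_rot: [0.5, 0.5, 0.499, -0.5]
force: [1.3, 0.8, 4.6]
grip_width: 0.376
t 12.57 pos [ 463.8 -262.7   -4.8] jawyaw -0.1 ydir [ 1.    -0.001  0.001] zdir [-0.001 -1.     0.001] xdir [ 0.001 -0.001 -1.   ] j [-0.74  0.6   1.7   0.    0.84 -0.73] F [1.3 0.8 4.6] w 0.376
```

View pics/w8c.png

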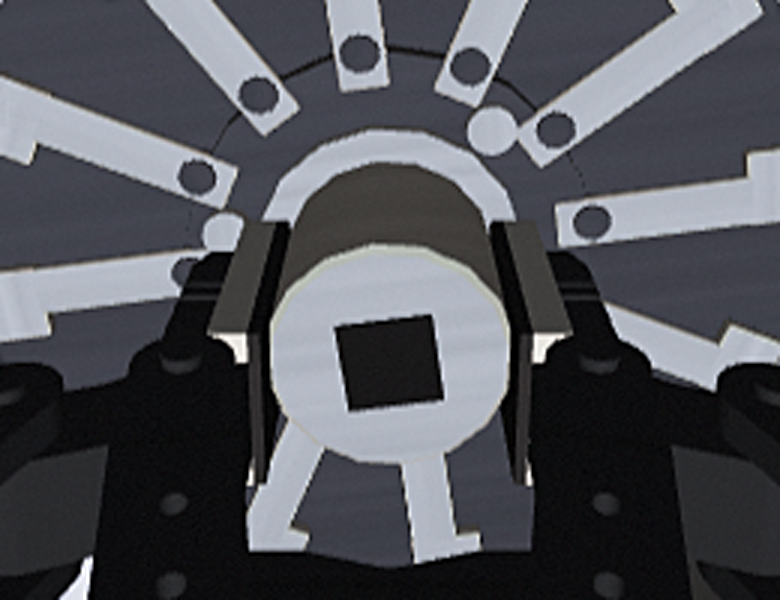

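```bash
python3 -m jog '[[[0,-0.0005,-0.004,0,0,0],[0,-0.001,-0.008,0,0,0],[0,-0.0015,-0.012,0,0,0],[0,-0.0015,-0.012,0,0,0],[0,-0.0015,-0.012,0,0,0],[0,0,-0.008,0,0,0],[0,0,0,0,0,0],[0,0,0,0,0,0]]]'; python3 -c "
from h import *
st();cap('scene','s9.png');cap('top','t9.png')
a=cv2.imread('pics/t9.png');cv2.imwrite('pics/t9c.png',cv2.resize(a[160:290,370:530],None,fx=4.5,fy=4.5,interpolation=2))"
```

```text
time_s: 13.62
eef_pos: [457.8, -206.2, -4.8]
ee_rot: [0.5, 0.5, 0.499, -0.5]
force: [0.6, 2.8, 9.4]
grip_width: 0.381
t 13.62 pos [ 457.8 -206.2   -4.8] jawyaw -0.1 ydir [ 1.    -0.001  0.001] zdir [-0.001 -1.     0.   ] xdir [ 0.001 -0.    -1.   ] j [-0.66  0.55  1.79  0.    0.8  -0.66] F [0.6 2.8 9.4] w 0.381
```

View pics/s9.png

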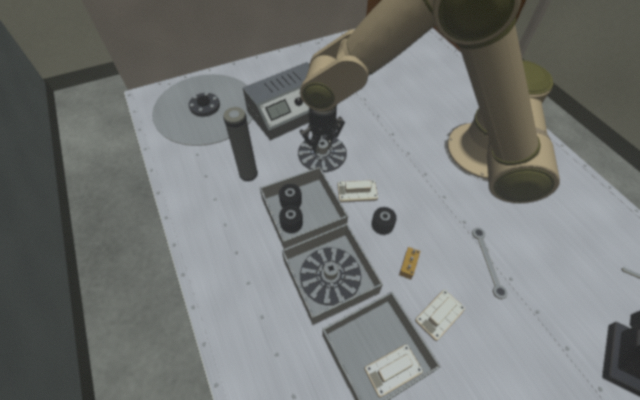

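```bash
python3 -m jog '[[[-0.010,0,0,0,0,0],[-0.025,0,0,0,0,0],[-0.03,0,0,0,0,0],[-0.035,0,0,0,0,0],[-0.035,0,0,0,0,0],[0,0.0257,-0.041,0,0,0],[0,0.0257,-0.041,0,0,0],[0,0.0257,-0.041,0,0,0],[0,0.0257,-0.041,0,0,0],[0,0.0257,-0.041,0,0,0],[0,0.0257,-0.041,0,0,0],[0,0,0,0,0,0]]]'; python3 -m jog '[[[0,0,0,0,0,0]]]'; python3 -c "
from h import *
st();s,c=cap('wrist','w10.png');import pickle;pickle.dump((s,c),open('w10.pkl','wb'))"
```

```text
time_s: 15.22
eef_pos: [611.6, 42.5, 128.3]
ee_rot: [0.5, 0.499, 0.502, -0.5]
force: [-0.1, -1.6, -6.7]
grip_width: 0.371
time_s: 15.35
eef_pos: [610.9, 39.4, 128.8]
ee_rot: [-0.499, -0.5, -0.5, 0.501]
force: [-0.7, 0.1, -6.1]
grip_width: 0.373
t 15.35 pos [610.9  39.4 128.8] jawyaw -0.0 ydir [ 1.    -0.001 -0.003] zdir [-0.001 -1.    -0.   ] xdir [-0.003  0.    -1.   ] j [-0.13  0.58  1.33 -0.    1.24 -0.13] F [-0.7  0.1 -6.1] w 0.373
```

View pics/w10.png

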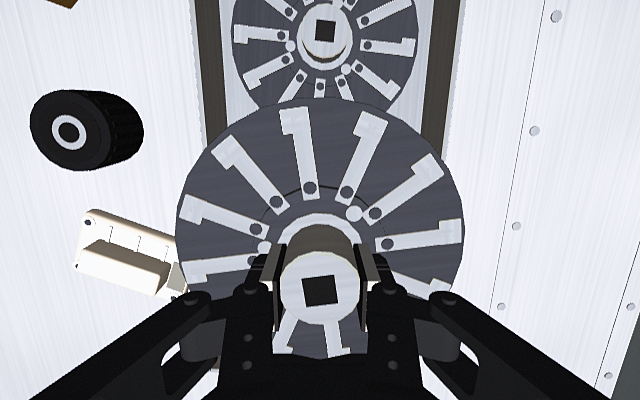

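```bash
python3 - <<'E'
from h import *
import pickle
s,c=pickle.load(open('w10.pkl','rb'))
print('old hub',wray(s,c,325,31,48),'held',wray(s,c,321,291,128.8+48.8),'pulb',wray(s,c,68,129,48))
print('walls',wray(s,c,191.5,10,60),wray(s,c,464.5,10,60),s['eef_pos'])
E
```

```text
old hub [612.4913757  159.61331743  48.        ] held [609.51930744  39.96872942 177.6       ] pulb [421.66567057  94.490939    48.        ]
walls [527.07986654 169.58541196  60.        ] [701.14403927 169.0961238   60.        ] [610.86825496  39.35500011 128.75900641]
```

```bash
python3 -m jog '[[[0,0.001,-0.03,0,0,0],[0,0.001,-0.035,0,0,0],[0,0.001,-0.035,0,0,0],[0,0,-0.0195,0,0,0],[0.02,0,0,0,0,0],[0.02,0,0,0,0,0],[0.015,0,0,0,0,0],[0,0,0,0,0,0],[0,0,0,0,0,0]]]';  python3 -c "
from h import *
st();s,c=cap('wrist','w11.png');_,t=cap('top','t11.png');import pickle;pickle.dump((s,c,t),open('w11.pkl','wb'))
a=cv2.imread('pics/t11.png');cv2.imwrite('pics/t11c.png',cv2.resize(a[130:270,200:380],None,fx=4,fy=4,interpolation=2))"
```

```text
time_s: 16.52
eef_pos: [615.4, 158.7, 75.5]
ee_rot: [0.5, 0.501, 0.499, -0.5]
force: [0.6, 0.5, -4.3]
grip_width: 0.376
t 16.52 pos [615.4 158.7  75.5] jawyaw -0.1 ydir [ 1.    -0.001  0.001] zdir [-0.001 -1.    -0.   ] xdir [ 0.001  0.    -1.   ] j [ 0.07  0.68  1.3  -0.    1.16  0.07] F [ 0.6  0.5 -4.3] w 0.376
```

View pics/w11.png

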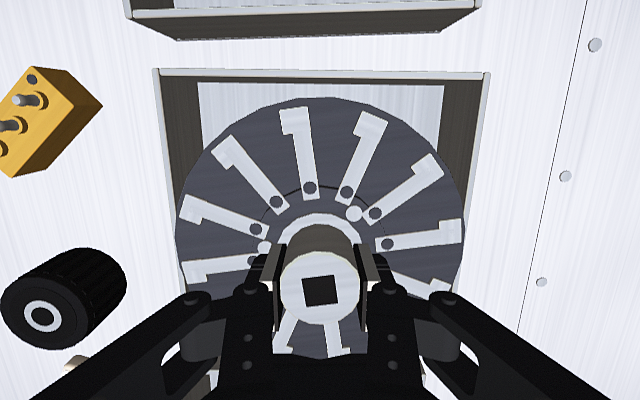

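View pics/t11c.png

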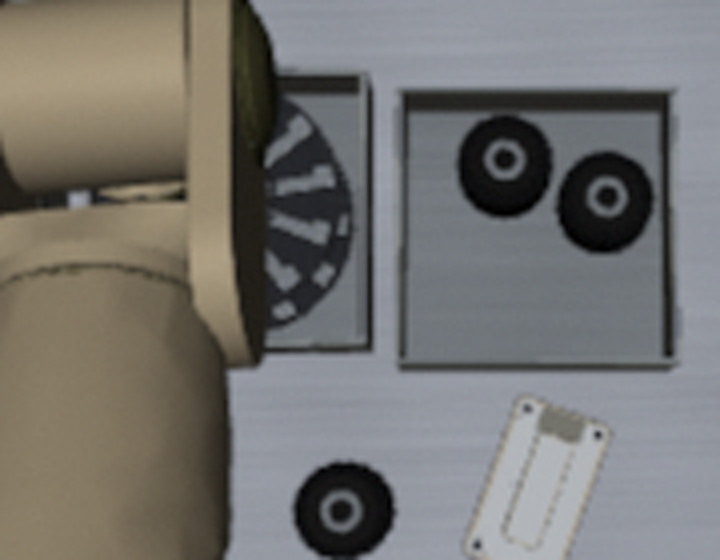

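```bash
python3 - <<'E'
from h import *
import pickle
s,c,t=pickle.load(open('w11.pkl','rb'))
a=wray(s,c,153,68,60);b=wray(s,c,490,72,60);print(a,b,(a+b)/2)
print('inner edge far',wray(s,c,320,79,60))
print('disc L,R,far',wray(s,c,175.5,230,90.3),wray(s,c,464.5,230,90.3),wray(s,c,318,97,90.3),'hub',wray(s,c,320.5,290.5,124.3))
E
```

```text
[527.95297164 249.38670563  60.        ] [701.57808783 247.03544076  60.        ] [614.76552974 248.2110732   60.        ]
inner edge far [613.80223768 243.86814541  60.        ]
disc L,R,far [542.28280649 172.14074624  90.3       ] [684.93320465 171.72520847  90.3       ] [612.8381229  234.43751901  90.3       ] hub [613.67625351 159.54905039 124.3       ]
```

```bash
python3 -m jog '[[[0.010,0,0,0,0,0],[0.010,0,0,0,0,0],[0.006,0,0,0,0,0],[0.004,0,0,0,0,0],[0,0,0,0,0,0]]]'; python3 -m jog '[[[0.0015,0,0,0,0,0],[0,0,0,0,0,0]]]'
```

```text
time_s: 17.25
eef_pos: [614.8, 159.0, 44.3]
ee_rot: [-0.5, -0.5, -0.5, 0.5]
force: [-0.3, 0.4, -4.5]
grip_width: 0.375
time_s: 17.5
eef_pos: [615.1, 159.0, 43.3]
ee_rot: [0.5, 0.5, 0.5, -0.5]
force: [0.4, -0.6, -5.0]
grip_width: 0.374
```

```bash
python3 -m jog '[[[0.0015,0,0,0,0,0],[0,0,0,0,0,0]]]';python3 -m jog '[[[0.001,0,0,0,0,0],[0,0,0,0,0,0]]]'
```

```text
time_s: 17.75
eef_pos: [615.1, 159.0, 43.2]
ee_rot: [0.5, 0.5, 0.5, -0.5]
force: [-5.6, -0.8, 6.2]
grip_width: 0.371
time_s: 18.0
eef_pos: [615.1, 159.1, 43.2]
ee_rot: [0.5, 0.5, 0.499, -0.5]
force: [-7.7, -1.4, 12.3]
grip_width: 0.373
```

```bash
python3 -m jog '[[[-0.001,0,0,0,0,0],[0,0,0,0,0,0],[0,0,0,0,0,0],[-0.01,0,0,0,0,0],[-0.025,0,0,0,0,0],[-0.04,0,0,0,0,0],[-0.04,0,0,0,0,0],[0,0,0,0,0,0]]]' 90;python3 -c "
from h import *
st();s,c=cap('wrist','w12.png');import pickle;pickle.dump((s,c),open('w12.pkl','wb'))"
```

```text
time_s: 19.0
eef_pos: [616.4, 159.2, 160.7]
ee_rot: [0.501, 0.502, 0.498, -0.498]
force: [-0.3, 1.2, -0.7]
grip_width: 0.648
t 19.0 pos [616.4 159.2 160.7] jawyaw -0.0 ydir [ 1.    -0.001  0.007] zdir [-0.001 -1.    -0.001] xdir [ 0.007  0.    -1.   ] j [0.07 0.6  1.21 0.   1.33 0.07] F [-0.3  1.2 -0.7] w 0.648
```

View pics/w12.png

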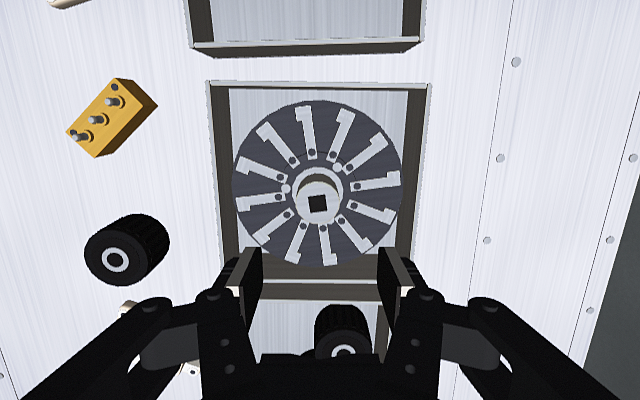

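```bash
python3 -m jog '[[[0,-0.048,0.0165,0,0,0],[0,-0.048,0.0165,0,0,0],[0,-0.048,0.0165,0,0,0],[0,-0.048,0.0165,0,0,0],[0,0,0,0.175,0,0],[0,0,0,0.175,0,0],[0,0,0,0.175,0,0],[0,0,0,0.175,0,0],[0,0,0,0.175,0,0],[0,0,0,0.175,0,0],[0,0,0,0.175,0,0],[0,0,0,0.175,0,0]]]' 0; python3 -m jog '[[[0,0,0,0.171,0,0],[0,0,0,0,0,0],[0,0,0,0,0,0]]]';python3 -c "
from h import *
st();s,c=cap('wrist','w13.png');_,t=cap('top','t13.png');import pickle;pickle.dump((s,c),open('w13.pkl','wb'))"
```

```text
time_s: 20.55
eef_pos: [422.3, 93.2, 155.8]
ee_rot: [-0.058, -0.704, -0.058, 0.705]
force: [0.0, -0.7, 0.1]
grip_width: 0.998
time_s: 20.92
eef_pos: [422.6, 93.2, 156.2]
ee_rot: [-0.001, -0.707, -0.001, 0.707]
force: [0.7, 0.2, -0.0]
grip_width: 0.997
t 20.93 pos [422.6  93.2 156.2] jawyaw -89.9 ydir [ 0.002 -1.    -0.   ] zdir [-1.    -0.002  0.001] xdir [-0.001  0.    -1.   ] j [-0.06  0.17  1.84 -0.    1.13  1.51] F [ 0.7  0.2 -0. ] w 0.997
```

View pics/w13.png

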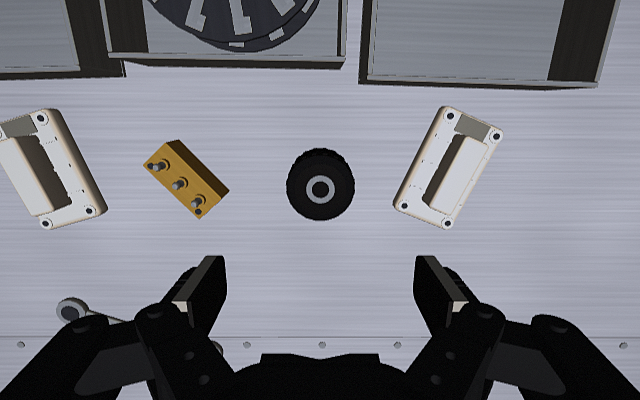

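View pics/t13.png

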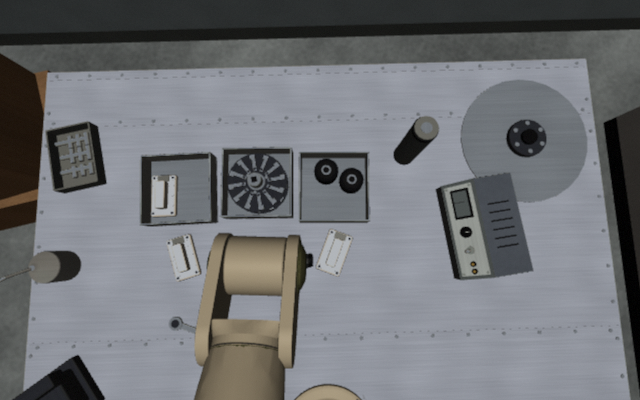

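```bash
python3 - <<'E'
from h import *
import pickle
s,c=pickle.load(open('w13.pkl','rb'))
P=wray(s,c,321,189,48);print('pulb',P,toolrows(s,[P[0]-s['eef_pos'][0],P[1]-s['eef_pos'][1],0]))
X=np.array([wray(s,c,*p,18) for p in [(447,115),(497,136),(444,222),(403,206)]]);e=X[0]-X[3]+X[1]-X[2]
print('ca',X.round(1),X.mean(0),np.degrees(np.arctan2(e[1],e[0])))
X=np.array([wray(s,c,*p,18) for p in [(42,118),(91,211),(45,223)]]);e=X[0]-X[2]
print('cb',X.round(1),(X[0]+X[1])/2,np.degrees(np.arctan2(e[1],e[0])))
E
```

```text
pulb [422.57325715  91.32805916  48.        ] [-8.70167216e-05  1.86887900e+00 -2.75522762e-03]
ca [[484.  -22.8  18. ]
 [465.3 -71.1  18. ]
 [380.6 -31.9  18. ]
 [397.3  10.4  18. ]] [431.80702277 -28.83743447  18.        ] -22.924614271529272
cb [[481.  344.7  18. ]
 [391.9 318.6  18. ]
 [379.2 367.2  18. ]] [436.46426479 331.61132341  18.        ] -12.480089389809168
```

```bash
python3 -m jog '[[[0.045,0.002,0,0,0,0],[0.045,0,0,0,0,0],[0.040,0,0,0,0,0],[0.018,0,0,0,0,0],[0.010,0,0,0,0,0],[0.006,0,0,0,0,0],[0,0,0,0,0,0]]]' 0 60;python3 -m jog '[[[0.002,0,0,0,0,0],[0,0,0,0,0,0],[0,0,0,0,0,0],[0,0,0,0,0,0],[0,0,0,0,0,0]]]' 255 60;python3 -c "
from h import *
st();s,c=cap('wrist','w14.png')"
```

```text
time_s: 21.9
eef_pos: [423.0, 91.2, -7.2]
ee_rot: [-0.0, 0.707, -0.0, -0.707]
force: [0.2, -0.4, 1.4]
grip_width: 1.005
time_s: 22.52
eef_pos: [423.1, 91.2, -8.8]
ee_rot: [-0.0, 0.707, -0.0, -0.707]
force: [-1.7, 0.9, 6.4]
grip_width: 0.689
t 22.52 pos [423.1  91.2  -8.8] jawyaw -90.1 ydir [-0.001 -1.     0.   ] zdir [-1.     0.001 -0.001] xdir [ 0.001 -0.    -1.   ] j [-0.06  0.45  1.99  0.    0.69  1.51] F [-1.7  0.9  6.4] w 0.689
```

View pics/w14.png

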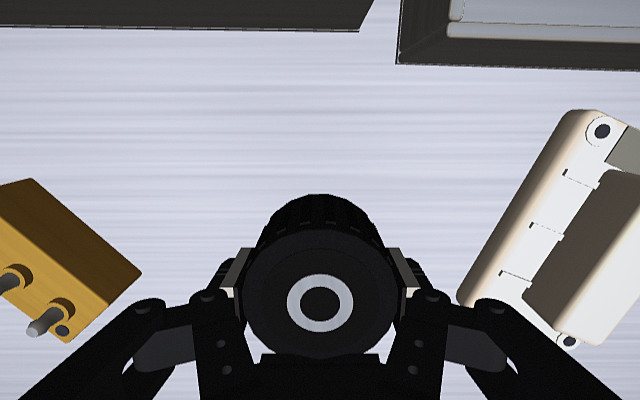

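```bash
python3 -m jog '[[[-0.015,0,0,0,0,0],[-0.03,0,0,0,0,0],[-0.035,0,0,0,0,0],[-0.03,0,0,0,0,0],[0,0.0278,-0.032,0,0,0],[0,0.0278,-0.032,0,0,0],[0,0.0278,-0.032,0,0,0],[0,0.0278,-0.032,0,0,0],[0.02,0,0,0,0,0],[0,0,0,0,0,0],[0,0,0,0,0,0]]]';python3 -c "
from h import *
st();s,c=cap('wrist','w15.png')"
```

```text
time_s: 23.95
eef_pos: [550.6, -19.9, 81.2]
ee_rot: [-0.0, 0.707, -0.0, -0.707]
force: [0.1, 0.8, -2.4]
grip_width: 0.691
t 23.95 pos [550.6 -19.9  81.2] jawyaw -90.0 ydir [-0.001 -1.     0.   ] zdir [-1.     0.001 -0.   ] xdir [ 0. -0. -1.] j [-0.25  0.5   1.58  0.    1.05  1.32] F [ 0.1  0.8 -2.4] w 0.691
```

View pics/w15.png

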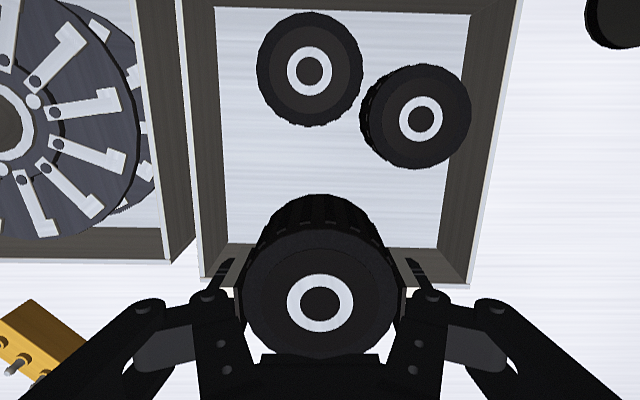

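```bash
python3 - <<'E'
from h import *
s=ctrl.sense(); c=vision.capture('wrist')
for p in [(203,279),(469,288),(200,272),(309,70),(421,119)]: print(p,wray(s,c,*p,60 if p[1]>150 else 52))
E
python3 -m jog '[[[0.035,0,0,0,0,0],[0.025,0,0,0,0,0],[0.014,0,0,0,0,0],[0.008,0,0,0,0,0],[0.003,0,0,0,0,0],[0,0,0,0,0,0]]]'
```

```text
(203, 279) [514.00420144  54.85057899  60.        ]
(469, 288) [ 507.02293738 -117.85378644   60.        ]
(200, 272) [519.07229272  56.23251371  60.        ]
(309, 70) [640.21662137 -14.78638943  52.        ]
(421, 119) [613.66583472 -79.42069305  52.        ]
time_s: 24.8
eef_pos: [551.0, -20.2, -3.9]
ee_rot: [-0.0, 0.707, -0.0, -0.707]
force: [0.7, 0.1, -2.4]
grip_width: 0.689
```

```bash
python3 -m jog '[[[0.0015,0,0,0,0,0],[0,0,0,0,0,0]]]';python3 -m jog '[[[0,0,0,0,0,0],[0,0,0,0,0,0],[-0.02,0,0,0,0,0],[-0.04,0,0,0,0,0],[-0.045,0,0,0,0,0],[-0.045,0,0,0,0,0]]]' 45;python3 -m jog '[[[0,0.003,0.04,0,0,0],[0,0.003,0.04,0,0,0],[0,0.003,0.04,0,0,0],[0,0,0,0.134,0,0],[0,0,0,0.134,0,0],[0,0,0,0.134,0,0],[0,0,0,0,0,0],[0,0,0,0,0,0]]]' 60;python3 -c "
from h import *
st();s,c=cap('wrist','w16.png');_,t=cap('top','t16.png');import pickle;pickle.dump((s,c),open('w16.pkl','wb'))"
```

```text
time_s: 25.05
eef_pos: [551.2, -20.3, -4.7]
ee_rot: [-0.0, 0.708, -0.001, -0.707]
force: [-1.9, 0.5, 5.0]
grip_width: 0.688
time_s: 25.8
eef_pos: [550.6, -20.1, 145.6]
ee_rot: [-0.0, 0.707, -0.0, -0.707]
force: [-0.2, 0.5, 0.0]
grip_width: 0.827
time_s: 26.8
eef_pos: [430.7, -29.0, 144.1]
ee_rot: [-0.141, 0.693, -0.141, -0.693]
force: [-0.7, -0.0, -0.8]
grip_width: 0.766
t 26.8 pos [430.7 -29.  144.1] jawyaw -113.0 ydir [-0.39  -0.921 -0.   ] zdir [-0.921  0.39  -0.   ] xdir [ 0. -0. -1.] j [-0.34  0.18  1.86  0.    1.1   1.63] F [-0.7 -0.  -0.8] w 0.766
```

View pics/w16.png

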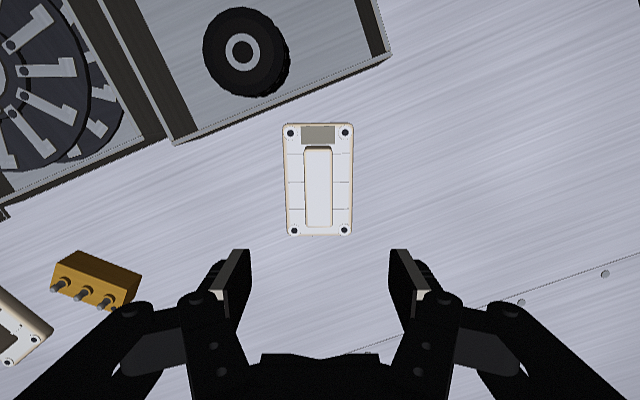

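View pics/t16.png

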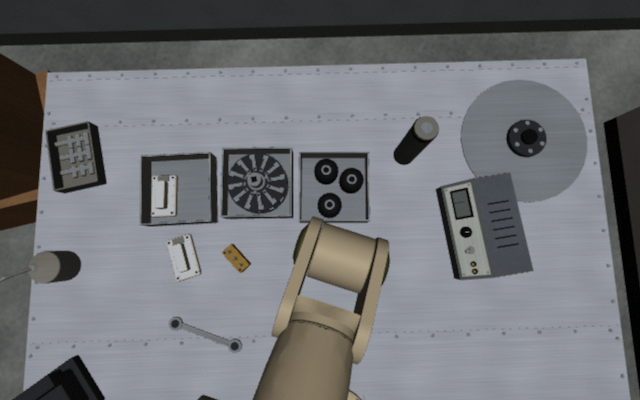

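```bash
python3 - <<'E'
from h import *
import pickle
s,c=pickle.load(open('w16.pkl','rb'))
X=np.array([wray(s,c,*p,18) for p in [(291,133),(344.5,132),(344,230),(293,230)]]).mean(0)
Y=(wray(s,c,318,148,42)+wray(s,c,318,227,42))/2
print(X,Y)
for P in (X,Y): print(toolrows(s,[P[0]-s['eef_pos'][0],P[1]-s['eef_pos'][1],0]))
E
```

```text
[431.67196751 -29.52232415  18.        ] [432.69509895 -29.92884095  42.        ]
[ 1.37359776e-04  7.47466483e-02 -1.09178418e+00]
[ 2.77626790e-04  5.00772160e-02 -2.19244091e+00]
```

```bash
python3 -m jog '[[[0.045,0,-0.0015,0,0,0],[0.040,0,0,0,0,0],[0.035,0,0,0,0,0],[0.015,0,0,0,0,0],[0.009,0,0,0,0,0],[0.004,0,0,0,0,0],[0,0,0,0,0,0]]]' 60 60;python3 -m jog '[[[0,0,0,0,0,0],[0,0,0,0,0,0],[0,0,0,0,0,0],[0,0,0,0,0,0],[0,0,0,0,0,0]]]' 255 60;python3 -c "
from h import *
st();s,c=cap('wrist','w17.png')"
```

```text
time_s: 27.78
eef_pos: [432.3, -29.7, -3.6]
ee_rot: [-0.141, 0.693, -0.142, -0.693]
force: [-0.7, -0.4, 0.5]
grip_width: 0.766
time_s: 28.4
eef_pos: [435.6, -30.5, -0.7]
ee_rot: [-0.141, 0.696, -0.142, -0.69]
force: [0.2, 3.3, 32.4]
grip_width: 0.265
t 28.4 pos [435.6 -30.5  -0.7] jawyaw -113.1 ydir [-0.392 -0.92  -0.001] zdir [-0.92   0.392 -0.009] xdir [ 0.009 -0.003 -1.   ] j [-0.34  0.44  1.99  0.    0.71  1.63] F [ 0.2  3.3 32.4] w 0.265
```

View pics/w17.png

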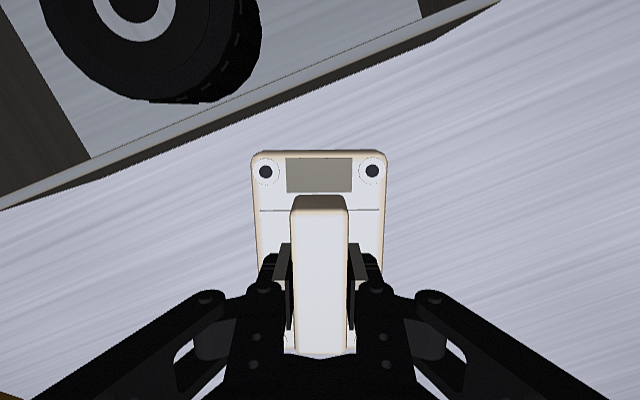

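```bash
python3 -m jog '[[[-0.01,0,0,0,0,0],[-0.03,0,0,0,0,0],[-0.04,0,0,0,0,0],[-0.04,0,0,0,0,0],[-0.03,0,0,0,0,0],[0,0,0,-0.134,0,0],[0,0,0,-0.134,0,0],[0,0,0,-0.134,0,0],[0,-0.045,-0.010,0,0,0],[0,-0.045,-0.010,0,0,0],[0,-0.045,-0.015,0,0,0],[0,-0.045,-0.02,0,0,0]]]';python3 -m jog '[[[0,-0.045,-0.025,0,0,0],[0,-0.045,-0.025,0,0,0],[0,-0.045,-0.025,0,0,0],[0,-0.045,-0.03,0,0,0],[0,0,0,0,0,0],[0,0,0,0,0,0]]]';python3 -c "
from h import *
st();s,c=cap('wrist','w18.png');import pickle;pickle.dump((s,c),open('w18.pkl','wb'))"
```

```text
time_s: 29.95
eef_pos: [487.2, 151.9, 146.4]
ee_rot: [0.0, -0.707, 0.0, 0.707]
force: [-0.5, -0.4, -1.0]
grip_width: 0.269
time_s: 30.7
eef_pos: [592.0, 329.7, 145.7]
ee_rot: [0.0, -0.707, 0.001, 0.708]
force: [-0.4, -0.8, -0.7]
grip_width: 0.265
t 30.7 pos [592.  329.7 145.7] jawyaw -90.1 ydir [-0.001 -1.     0.001] zdir [-1.     0.001  0.001] xdir [-0.001 -0.001 -1.   ] j [ 0.34  0.71  1.06 -0.    1.38  1.91] F [-0.4 -0.8 -0.7] w 0.265
```

View pics/w18.png

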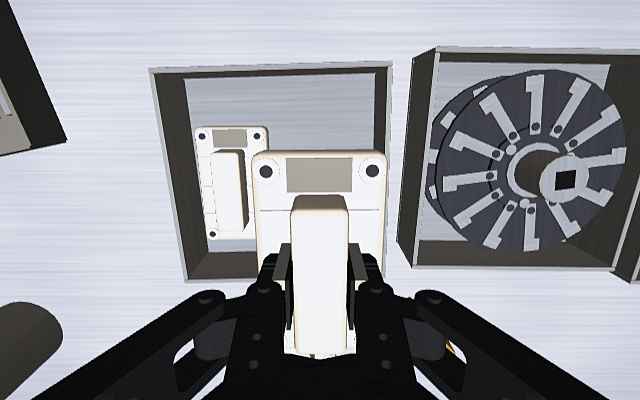

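```bash
python3 - <<'E'
from h import *
import pickle
s,c=pickle.load(open('w18.pkl','rb'))
a,b,d=[wray(s,c,*p,60) for p in [(150,69),(393,62),(186,283)]]
print(a,b,d,'ctr',(b+d)/2, 'yaw',np.degrees(np.arctan2(*(a-d)[[1,0]])),np.degrees(np.arctan2(*(a-b)[[1,0]]))-90)
r1,r2=wray(s,c,226,151,46),wray(s,c,229,236,46);print('old',r1,r2,(r1+r2)/2)
X=np.array([wray(s,c,*p,22) for p in [(201.5,136),(257,136.5),(213,234)]]);print(X,(X[1]+X[2])/2)
E
```

```text
[687.35645766 450.51093478  60.        ] [691.59319135 276.33789589  60.        ] [513.05006934 446.23175643  60.        ] ctr [602.32163035 361.28482616  60.        ] yaw 1.4063146132809763 1.3934366688262259
old [626.43385424 405.17416505  46.        ] [551.47790641 409.07399396  46.        ] [588.95588033 407.1240795   46.        ]
[[636.19152524 432.50718924  22.        ]
 [635.63652222 383.82271839  22.        ]
 [543.2813646  431.62771445  22.        ]] [589.45894341 407.72521642  22.        ]
```

```bash
python3 -m jog '[[[0.04,0,0,0,0,0],[0.04,0,0,0,0,0],[0.032,0,0,0,0,0],[0.016,0,0,0,0,0],[0.008,0,0,0,0,0],[0,0,0,0,0,0]]]';python3 -m jog '[[[0.003,0,0,0,0,0],[0.002,0,0,0,0,0],[0,0,0,0,0,0]]]'
```

```text
time_s: 31.5
eef_pos: [592.8, 330.1, 10.8]
ee_rot: [-0.001, 0.707, -0.0, -0.707]
force: [-0.0, 0.8, -1.8]
grip_width: 0.272
time_s: 31.88
eef_pos: [592.5, 330.2, 5.2]
ee_rot: [-0.0, 0.707, -0.0, -0.707]
force: [-0.2, -0.4, -1.0]
grip_width: 0.27
```

```bash
python3 -m jog '[[[0.0015,0,0,0,0,0],[0,0,0,0,0,0]]]';python3 -m jog '[[[0.0015,0,0,0,0,0],[0,0,0,0,0,0]]]'
```

```text
time_s: 32.12
eef_pos: [592.6, 330.3, 3.9]
ee_rot: [-0.0, 0.707, -0.0, -0.707]
force: [0.7, 0.1, -0.2]
grip_width: 0.27
time_s: 32.38
eef_pos: [592.6, 330.3, 3.5]
ee_rot: [-0.0, 0.707, -0.0, -0.707]
force: [-5.9, -1.5, 9.6]
grip_width: 0.266
```

```bash
python3 -m jog '[[[0,0,0,0,0,0],[0,0,0,0,0,0],[-0.015,0,0,0,0,0],[-0.03,0,0,0,0,0],[-0.045,0,0,0,0,0],[-0.045,0,0,0,0,0],[0,-0.007,0.04,0,0,0],[0,-0.007,0.04,0,0,0],[0,-0.007,0.04,0,0,0],[0,-0.007,0.04,0,0,0],[0,0,0,-0.143,0,0],[0,0,0,-0.143,0,0]]]' 115;python3 -m jog '[[[0,0,0,0,0,0],[0,0,0,0,0,0]]]' 60;python3 -c "
from h import *
st();s,c=cap('wrist','w19.png');_,t=cap('top','t19.png');import pickle;pickle.dump((s,c,t),open('w19.pkl','wb'))"
```

```text
time_s: 33.88
eef_pos: [432.4, 358.7, 138.4]
ee_rot: [0.102, 0.7, 0.102, -0.699]
force: [-0.6, 0.5, 0.0]
grip_width: 0.547
time_s: 34.12
eef_pos: [432.7, 358.4, 137.5]
ee_rot: [0.099, 0.7, 0.099, -0.7]
force: [-0.4, 0.8, -0.3]
grip_width: 0.763
t 34.12 pos [432.7 358.4 137.5] jawyaw -73.8 ydir [ 0.278 -0.961 -0.   ] zdir [-0.961 -0.278 -0.001] xdir [ 0.001  0.    -1.   ] j [0.48 0.46 1.49 0.   1.19 1.77] F [-0.4  0.8 -0.3] w 0.763
```

View pics/w19.png

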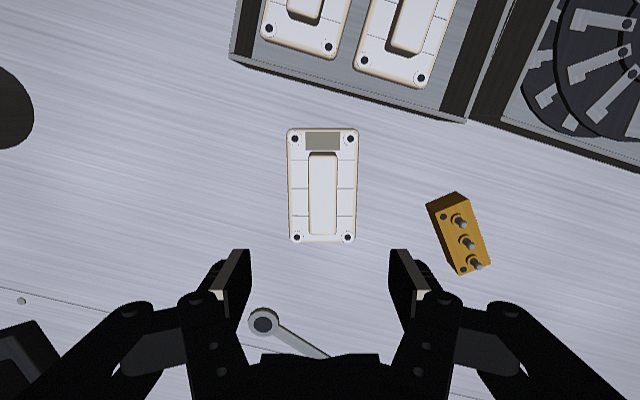

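View pics/t19.png

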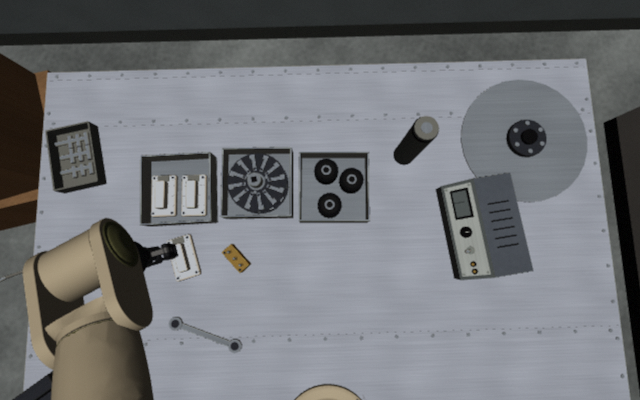

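```bash
python3 - <<'E'
from h import *
import pickle
s,c,t=pickle.load(open('w19.pkl','rb'))
H=[wray(s,c,*p,18) for p in [(295,139),(351,138),(348,237),(297,237)]]
X=np.array(H).mean(0); e=H[0]-H[3]+H[1]-H[2]
Y=(wray(s,c,323,153,42)+wray(s,c,322,234,42))/2
print(X,Y,np.degrees(np.arctan2(e[1],e[0])))
for P in (X,Y): print(toolrows(s,[P[0]-s['eef_pos'][0],P[1]-s['eef_pos'][1],0]))
for u,v,z in [(160,195,46),(188,194,46)]: print(ray(t,u,v,z))
cv2.imwrite('pics/t19c.png',cv2.resize(t['image'][145:235,130:230,::-1],None,fx=7,fy=6,interpolation=2))
E
```

```text
[429.74481105 354.56940158  18.        ] [431.63086173 355.57550086  42.        ] 15.979637856038943
[-2.65729552e-03  2.88248543e+00  3.88834624e+00]
[-1.38051491e-03  2.44090505e+00  1.79683289e+00]
[588.89432406 405.64048148  46.        ]
[589.49119145 335.16273285  46.        ]
```

View pics/t19c.png

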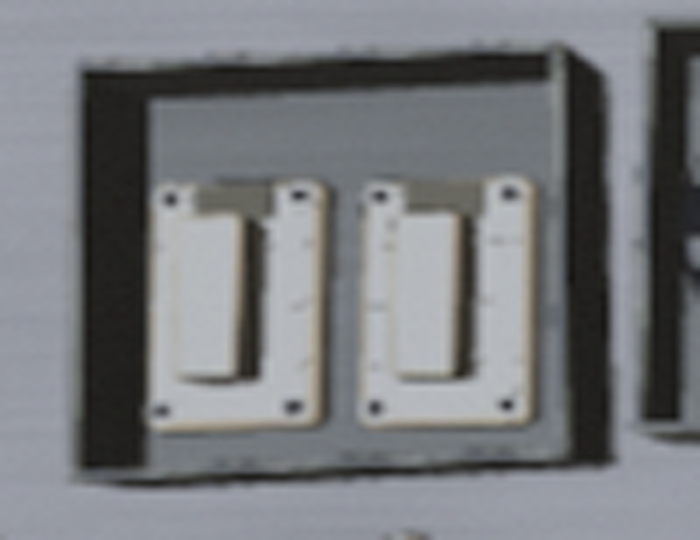

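```bash
python3 -m jog '[[[0.040,0.0026,0.0025,0,0,0],[0.040,0,0,0,0,0],[0.032,0,0,0,0,0],[0.015,0,0,0,0,0],[0.008,0,0,0,0,0],[0.002,0,0,0,0,0],[0,0,0,0,0,0]]]' 60 60;python3 -m jog '[[[0,0,0,0,0,0],[0,0,0,0,0,0],[0,0,0,0,0,0],[0,0,0,0,0,0],[0,0,0,0,0,0]]]' 255 60;python3 -c "
from h import *
st();s,c=cap('wrist','w20.png')"
```

```text
time_s: 35.1
eef_pos: [431.3, 355.5, 0.9]
ee_rot: [0.1, 0.7, 0.1, -0.699]
force: [-0.3, 0.1, -0.7]
grip_width: 0.765
time_s: 35.72
eef_pos: [431.2, 355.4, 0.7]
ee_rot: [0.1, 0.7, 0.1, -0.7]
force: [-1.2, -0.2, 5.6]
grip_width: 0.267
t 35.73 pos [431.2 355.4   0.7] jawyaw -73.7 ydir [ 0.281 -0.96  -0.   ] zdir [-0.96  -0.281 -0.001] xdir [ 0.001  0.001 -1.   ] j [0.48 0.64 1.61 0.   0.89 1.77] F [-1.2 -0.2  5.6] w 0.267
```

View pics/w20.png

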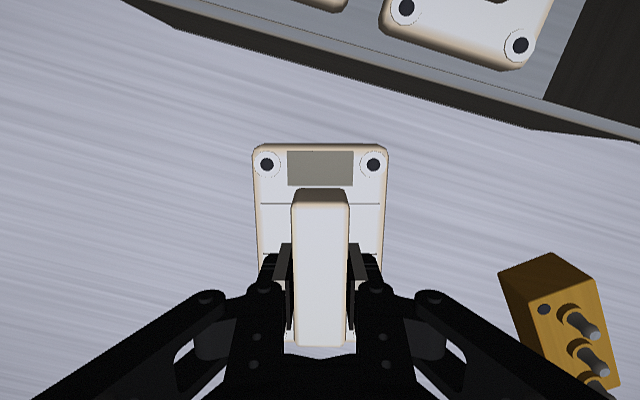

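```bash
python3 -m jog '[[[-0.015,0,0,0,0,0],[-0.035,0,0,0,0,0],[-0.045,0,0,0,0,0],[-0.045,0,0,0,0,0],[0,0,0,-0.184,0,0],[0,0,0,-0.184,0,0],[0,0,0,-0.184,0,0],[0,0,0,-0.184,0,0],[0,0,0,-0.184,0,0],[0,0,0,-0.184,0,0],[0,0,0,-0.184,0,0]]]';python3 -m jog '[[[0,0.03,-0.003,0,0,0],[0,0.04,-0.004,0,0,0],[0,0.04,-0.004,0,0,0],[0,0.03,-0.003,0,0,0],[0,0.019,0,0,0,0],[0,0,0,0,0,0],[0,0,0,0,0,0]]]';python3 -c "
from h import *
st();s,c=cap('wrist','w21.png');import pickle;pickle.dump((s,c),open('w21.pkl','wb'))"
```

```text
time_s: 37.15
eef_pos: [430.7, 355.1, 140.7]
ee_rot: [0.502, 0.498, 0.502, -0.498]
force: [-1.2, 0.1, -1.0]
grip_width: 0.267
time_s: 38.02
eef_pos: [589.0, 369.6, 140.4]
ee_rot: [0.5, 0.499, 0.501, -0.5]
force: [-0.4, -0.2, -1.3]
grip_width: 0.267
t 38.02 pos [589.  369.6 140.4] jawyaw 0.1 ydir [ 1.     0.002 -0.001] zdir [ 0.002 -1.     0.   ] xdir [-0.001 -0.    -1.   ] j [0.39 0.76 0.99 0.   1.4  0.39] F [-0.4 -0.2 -1.3] w 0.267
```

View pics/w21.png

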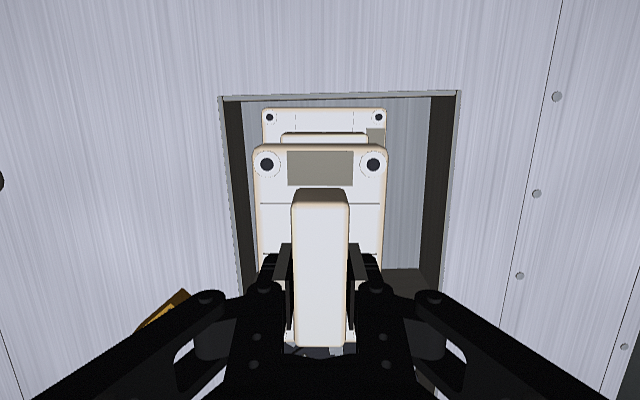

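```bash
python3 - <<'E'
from h import *
import pickle
s,c=pickle.load(open('w21.pkl','rb'))
print(wray(s,c,281,133,46),wray(s,c,368,133,46),'held front edge',wray(s,c,320,146,158))
print(wray(s,c,320,108.5,22))
E
```

```text
[556.44797918 420.27378501  46.        ] [624.80624852 420.35933136  46.        ] held front edge [587.05228486 424.40063432 158.        ]
[587.07554713 438.45618499  22.        ]
```

```bash
python3 -m jog '[[[0.030,0,0,0,0,0],[0.030,0,0,0,0,0],[0.018,0,0,0,0,0],[0.009,0,0,0,0,0],[0.003,0,0,0,0,0],[0,0,0,0,0,0]]]';python3 -m jog '[[[0.002,0,0,0,0,0],[0.0015,0,0,0,0,0],[0,0,0,0,0,0]]]'
```

```text
time_s: 38.83
eef_pos: [590.2, 369.7, 50.9]
ee_rot: [0.501, 0.5, 0.5, -0.499]
force: [0.4, 0.6, -1.6]
grip_width: 0.266
time_s: 39.2
eef_pos: [589.9, 369.5, 46.7]
ee_rot: [0.501, 0.5, 0.5, -0.499]
force: [-0.1, 0.2, -1.6]
grip_width: 0.266
```

```bash
python3 -m jog '[[[0.001,0,0,0,0,0],[0,0,0,0,0,0]]]'
```

```text
time_s: 39.45
eef_pos: [589.9, 369.5, 46.7]
ee_rot: [0.501, 0.5, 0.5, -0.499]
force: [-3.9, -1.9, 4.4]
grip_width: 0.27
```

Contact on the ribs came at the predicted height. I'll release, withdraw and check.

```bash
python3 -m jog '[[[0,0,0,0,0,0],[0,0,0,0,0,0],[0,0,0,0,0,0],[-0.015,0,0,0,0,0],[-0.03,0,0,0,0,0],[-0.045,0,0,0,0,0],[-0.045,0,0,0,0,0],[0,0,0,0,0,0]]]' 115;python3 -m jog '[[[0,-0.05,0,0,0,0],[0,-0.05,0,0,0,0],[0,-0.05,0,0,0,0],[0,-0.05,0,0,0,0],[0,-0.04,0.02,0,0,0],[0,0,0,0,0,0],[0,0,0,0,0,0]]]';python3 -c "
from h import *
st();s,c=cap('top','t22.png');s,c=cap('scene','s22.png')
a=cv2.imread('pics/t22.png');cv2.imwrite('pics/t22c.png',cv2.resize(a[135:235,130:380],None,fx=3.2,fy=3.2,interpolation=2))
a=cv2.imread('pics/s22.png');cv2.imwrite('pics/s22c.png',cv2.resize(a[80:400,220:500],None,fx=1.8,fy=1.8,interpolation=2))"
```

```text
time_s: 40.45
eef_pos: [591.2, 370.2, 186.2]
ee_rot: [0.502, 0.502, 0.499, -0.497]
force: [0.1, 0.1, -0.4]
grip_width: 0.548
time_s: 41.32
eef_pos: [350.5, 349.2, 180.9]
ee_rot: [0.501, 0.5, 0.5, -0.499]
force: [0.0, -1.0, 0.8]
grip_width: 0.55
t 41.33 pos [350.5 349.2 180.9] jawyaw 0.1 ydir [1.    0.002 0.001] zdir [ 0.002 -1.    -0.   ] xdir [ 0.001  0.    -1.   ] j [ 0.55  0.27  1.64 -0.    1.23  0.54] F [ 0.  -1.   0.8] w 0.55
```

View pics/t22c.png

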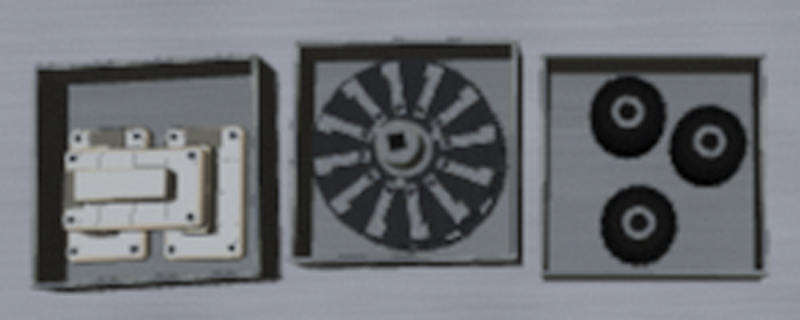

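View pics/s22c.png

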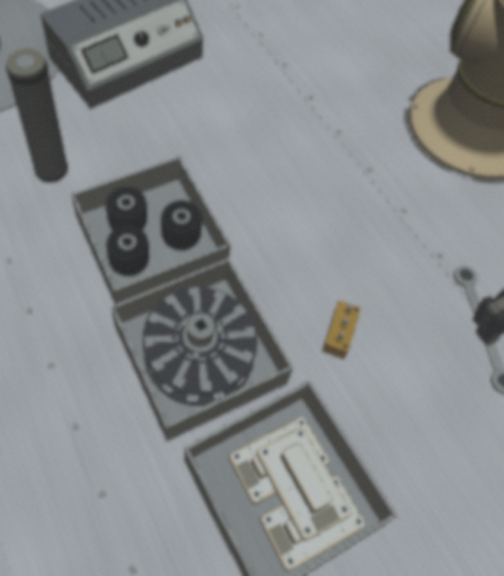

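View pics/t22.png

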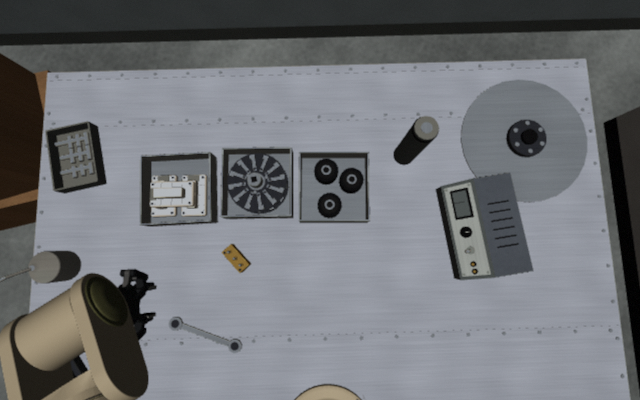

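```bash
python3 - <<'E'
from h import *
import pickle
c,t,w=pickle.load(open('c0.pkl','rb'))
print('disc',ray(t,254.4,179.4,92)-[613.5,159.5,0])
H=[(72,158),(192,154),(190,215),(69,219)]
print('cover3',np.mean([ray(t,130+x/3.2,135+y/3.2,64) for x,y in H],0)-[602.5,361,0])
for x,y in [(627,111),(709,141),(638,222)]: print('pul',ray(t,130+x/3.2,135+y/3.2,52)-[597,-33,0])
a=t['image'].astype(int); b=cv2.imread('pics/t22.png')[:,:,::-1].astype(int)
for n,(x0,y0,x1,y1) in dict(block=(215,238,256,278),cart=(390,110,442,170),toggle=(455,235,485,270)).items(): print(n,np.abs(a-b)[y0:y1,x0:x1].max(2).mean().round(2),np.abs(a-b)[y0:y1,x0:x1].max())
E
```

```text
disc [ 0.24845889 -0.16119505 92.        ]
cover3 [-12.67660556  10.1616991   64.        ]
pul [44.16258193 18.49152739 52.        ]
pul [ 18.28157893 -45.47850644  52.        ]
pul [-44.41819038  12.40540421  52.        ]
block 1.64 5
cart 1.77 7
toggle 1.72 7
```

All parts are well within limits, and the block, cartridge and toggle areas of the image are unchanged. Handing in.

```bash
python3 -c "
from rig import workorder; print(workorder.finish_job())"
```

```text
the job is handed in; nothing more can be done
None
```

All five parts are in their pans, and I handed the job in at about 41 s of the 72 s allowed. No verdict was reported.

**What I did:** I moved pulley_a first, then gripped the disc by its hub, drew it about 56 mm clear of the tester and lowered it onto the old disc's hub. Pulley_b went in next, then cover_a beside the old cover, then cover_b across both ribs. Each part was lowered to contact, or nearly so, before release.

**Last checks (top camera):**

| Part | Offset from pan middle |
|---|---|
| Disc (limit 30 mm) | under 1 mm |
| Pulleys, all three (limit 70 mm) | at most about 46 mm along a wall |
| Top cover (limit 70 mm) | about 13 mm and 10 mm |

- The old cover was measured before the top cover went on, about 13 mm and 47 mm off. The second cover is where I placed it, about 10 mm and 31 mm off.
- The images around the grease block, the cartridge and the toggle match the first ones within noise.
- The arm is clear of everything.

**Disagreements and misses:**
- **Fingertips:** in the images they stand about 20–35 mm behind where the tool description puts them. The first close on the disc hub caught nothing and disturbed nothing, and I corrected it by going down in force-checked steps. Pulley_a had been gripped near its top edge for the same reason, but it was placed safely.
- **Cover_a grasp:** the tips pressed its plate with about 32 N. I went 4 mm higher for cover_b.
- **Cameras:** the top and wrist views differed by up to about 9 mm on the disc hub and about 6 mm on the covers. I used the wrist view.

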